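# Charge and close the polishing tumbler

## Robot

A 6-joint arm with a two-finger parallel gripper is mounted at the origin on the work surface. World frame = base frame: x ahead of the robot, y to its left, z up, the work surface at z = 0. Lengths are in mm, angles in rad, forces in N, time in s.
With the tool pointing down it reaches from about 350 to 850 mm from the base axis. Payload 8.1 kg.
Tool frame: the origin (TCP) lies midway between the tips of the shut fingers; the grasp point (between the pads) lies 19 mm behind it; z points along the fingers, y is the line along which they close (so a half turn about z gives the same grasp; the last joint's range is limited). The gripper opens to 85 mm and grips with 20 to 120 N. Pads are 22 mm wide; open, the fingers measure 114 mm over their backs; the gripper's body (76 mm by 85 mm) begins 54 mm behind the grasp point. The pads swing forward as they close: fully open they stand 13 mm farther back than shut.
Start: joints at [1.069, 0.13, 1.488, -0, 1.523, -0.085], TCP at [242.882, 548.647, 231.292] pointing down, gripper open.
Joint ranges: [-2.96, 2.96], [-0.89, 2.26], [0.02, 2.5], [-1.34, 4.48], [0, 2.73], [-2.66, 2.66]. Speed limits (rad/s): [2.39, 2.39, 2.79, 3.14, 3.14, 3.14].

## Interface

Orientations are given as [roll, pitch, yaw] about the fixed x, y, z axes, in that order (R = Rz(yaw) Ry(pitch) Rx(roll)).
In Python, from rig import r gives the robot as it stands.
- The arm moves only by the shell command python3 drive.py [OPENING] [FORCE], which reads ROWS from standard input. ROWS is a JSON list that holds a single list of rows (three levels of brackets), with 1 to 8 rows, each of 6 numbers: dx, dy, dz in mm, then a rotation vector rx, ry, rz in rad; each row shifts and turns the commanded pose from where the row before left it, along the tool's axes as they then stand; what a row does not reach is not made up. A row lasts 1/12 s, in which the tool goes at most 41.7 mm and 0.125 rad, less where a joint would pass 70% of its speed; a pose out of reach is approached as far as the arm can. OPENING is the opening from 0.0 (shut) to 1.0 (fully open), set as the command begins (- or left out keeps the last). The fingers move at their own pace and stop on an object; FORCE is the grip in N (left out, the last holds). Time passes only in rows, so rows that do not move let the fingers close. It prints the time, the measured TCP pose, the force, the opening and the grip force at its end. Input that does not fit is refused with a message, and nothing moves.
- r.get_state(): the state, without advancing time (a new reading comes with each control period).
- r.get_image(name): name is "side" or "top" or "wrist"; returns the picture (480x640x3 uint8, blue, green, red); there is no depth.
- r.get_calibration(name): a dict with "K" (3x3 intrinsics, pixels), "origin" and "rotation" of the camera in the world. Camera axes: x right, y down, z forward; pixel columns grow to the right and rows downward; lengths in mm; the calibration is good to about 2 mm. A picture is of the moment at which its call begins: read the wrist's pose just before it. get_calibration takes no time and is no camera call; for the wrist camera it gives the pose at the moment of the call.
- r.job_done(): hands the job in; it is judged then, once.
The state is a dict: "t": time; "joint_pos": joint angles; "joint_vel": joint speeds; "joint_efforts": joint torques, N m; "tool_pos": TCP position; "tcp_rot": TCP orientation; "ft_force": force on the tool from outside, world axes, zero at the start; "moment": the same for the moment, N m; "finger_gap": opening from 0.0 (shut) to 1.0 (fully open); "finger_force": force on a finger pad.
Only numpy, scipy, OpenCV 4.12 (cv2) and the standard library are available. Lean on these libraries where they do the work, as an engineer would, in place of code of your own. Each camera call takes 0.05 s, during which the arm holds its last target. There are 200 camera calls.

## Task

Charge the polishing tumbler: with the one-ball spoon, scoop every polishing ball out of the tray, one at a time, and tip it into the barrel; never touch the balls with the fingers. Once all the balls are in, thread the lid and then the collar down the barrel's centre stud, each fully home, and have the spoon standing upright on its rubber mat again. Do not disturb the pink bowl, the bur block or the plaster cast.

Things in the scene. Friction and masses are not known exactly. Their poses are not given: they have to be found in the camera images.
- spoon: Steel scoop with an upright handle, 68 mm long, 47 mm wide, 121 mm tall, 0.13 kg, standing on its flat bottom. Origin: underside, at the centre of the one-ball pocket; z up; its open mouth faces its own -x. Pocket 41 mm wide between 3 mm cheeks 14.5 mm high, floor 2.5 mm thick, back wall from x = 20 mm. A ball in the pocket has its centre within 3 mm of x = y = 0, 20.5 mm over the underside.
- spoon_lip (a point): Tip of the spoon's ramped lip, 22 mm ahead (-x) of the spoon's origin at the underside. The lip, 1 mm thick at the tip, rises to a 4.5 mm high ridge 9 mm ahead of the origin; the cheeks end 15 mm ahead of the origin. The ridge keeps the ball in while the spoon is level; with the mouth tipped down 30 degrees or more (45 is sure) the ball rolls out over the lip.
- spoon_grip (a point): Middle of the black vertical grip block at the top of the spoon's handle, 31 mm behind (+x) and 95 mm over the spoon's origin. The block is 30 mm long in the spoon's x, 20 mm thick in y (grip it across y, from above) and reaches from 66 to 121 mm over the underside.
- mat: Fixed black rubber mat, 95 x 85 mm and 5 mm thick, on which the spoon stands at the start. Origin: centre of its underside.
- tray: Fixed grey tray, 175 x 250 mm, flat floor with its top at z = 4 mm. Origin: underside, centre of the floor. Walls 24 mm high at inner x = +85 mm and inner y = +-120 mm; a stop rail on the -x side. Four shallow dimples (14 mm holes) at x = -30 mm, y = -87, -29, 29, 87 mm can each hold a ball.
- tray_rail (a point): Middle of the tray's fixed round steel stop rail (8 mm diameter, along the tray's y), at x = -71 mm in the tray, axis 11 mm over the tray floor, 7 mm clear under it. A ball pushed along the floor to -x stops here, its centre 20 mm from the axis, and the lip slides under it: it drops into the spoon's pocket when the spoon's origin is about 22 mm from the axis. Ease it up 2 mm, back off, lift.
- barrel: Fixed grey round barrel, open at the top, origin at the centre of its underside. Outer diameter 150 mm, inner 140 mm, rim 80 mm high, inner floor 8 mm high. A cone (68 mm across at the floor, top 42 mm over the underside) round the stud's foot rolls the balls out to the wall. A fixed steel stud of 12 mm diameter stands on its axis, tapered to 6 mm over its last 9 mm, tip 147 mm over the underside.
- lid: Round aluminium lid, 158 mm diameter, 6 mm thick, with a black tubular hub on top, 42 mm diameter and 28 mm tall (top 34 mm over the underside), and an 18 mm hole through all. 0.22 kg. Origin: centre of the underside, z up. Grip it across the hub. Home: the plate rests flat on the barrel's rim, origin 80 mm over the barrel's underside.
- collar: Plain steel collar, 54 mm outer diameter, 26 mm tall, 18 mm hole, 0.14 kg. Origin: centre of the underside. Home: it rests on the lid's hub, origin 34 mm over the lid's origin.
- bowl: Pink mixing bowl, 124 mm across, 55 mm high: leave alone. Origin: centre of the underside.
- bur_block: White block, 50 x 90 x 30 mm, with upright burs up to 68 mm high: leave alone. Origin: centre of the underside.
- cast: Plaster dental cast, 60 x 66 x 30 mm: leave alone. Origin: centre of the underside.
- ball1_center (a point): Centre of a white ceramic polishing ball, 36 mm diameter, 0.058 kg, which starts in one of the tray's dimples; three or four of the four balls are present (None if absent).
- ball2_center (a point): Centre of a white ceramic polishing ball, 36 mm diameter, 0.058 kg, which starts in one of the tray's dimples; three or four of the four balls are present (None if absent).
- ball3_center (a point): Centre of a white ceramic polishing ball, 36 mm diameter, 0.058 kg, which starts in one of the tray's dimples; three or four of the four balls are present (None if absent).
- ball4_center (a point): Centre of a white ceramic polishing ball, 36 mm diameter, 0.058 kg, which starts in one of the tray's dimples; three or four of the four balls are present (None if absent).

How it is judged:
By the outcome, as a careful person would: the job done as asked, in the order asked, and still so for the second after the job is handed in, with the robot touching nothing.
Of ball1, ball2, ball3, ball4 only 3 to 4 are there at a start; the rules pass over those that are not, and their reading is None.
At some moment in a run one of lid, collar may be knocked a few centimetres aside while the robot is not near it.
It also fails if it takes over 200 s, if anything falls off the work surface, if the arm or the gripper's body presses on something with over 40 N, if the wrist force passes 120 N, or if a joint passes its speed limit or range.

## Working session

There is one attempt and no reset: what is moved stays moved. The work goes in short steps, Python scripts to look and compute and a shell command to move; the robot and the scene stay as the last step left them, time stands still between calls to the robot, and variables do not carry over. Pictures are saved under pics/ and viewed, at most 14 in all, crops included, and the job is handed in when it is done.

```bash
ls; mkdir -p pics
python3 - <<'E'
from rig import r
import cv2
s=r.get_state(); print({k:s[k] for k in('t','tool_pos','tcp_rot','finger_gap')})
for n in("top","side"):
    im=r.get_image(n); cv2.imwrite(f"pics/{n}0.png",im); c=r.get_calibration(n); print(n,c)
E
```

```text
drive.py
pics
rig.py
{'t': 0.0, 'tool_pos': array([242.61549386, 548.14602609, 230.20335517]), 'tcp_rot': array([-3.13970614e+00, -1.85362916e-04,  2.72476989e+00]), 'finger_gap': 0.9984378375256807}
top {'K': array([[447.57056286,   0.        , 322.09478953],
       [  0.        , 447.57056286, 237.58432852],
       [  0.        ,   0.        ,   1.        ]]), 'origin': array([ 519.86889267,   56.39250207, 1143.05060108]), 'rotation': array([-3.06863541e+00,  5.19727562e-04, -1.55468065e+00])}
side {'K': array([[440.31418278,   0.        , 326.95016907],
       [  0.        , 440.31418278, 242.0030807 ],
       [  0.        ,   0.        ,   1.        ]]), 'origin': array([398.46411824, 727.63374998, 605.87034019]), 'rotation': array([-2.19988488,  0.0033122 , -2.87012882])}
```
View pics/top0.png

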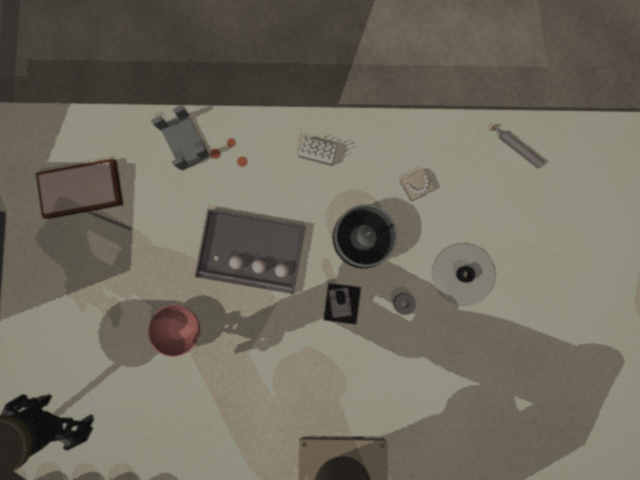

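View pics/side0.png

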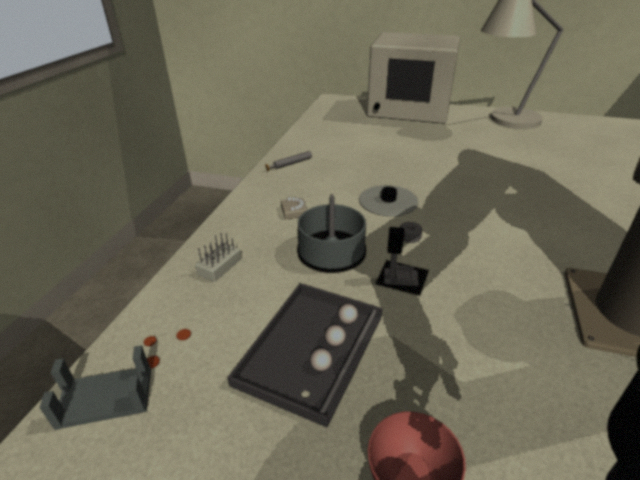

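The top view shows 3 balls at (236,262), (258,267) and (281,270), with the left dimple at (216,258) empty. It also shows the spoon and mat at (341,300), barrel (364,237), lid (464,273) and collar (403,302). I'll build helpers and zoom in.

Create h.py:
```python
import numpy as np, cv2
from scipy.spatial.transform import Rotation as R
from rig import r
np.set_printoptions(precision=2,suppress=True)
def cal(n):
    c=r.get_calibration(n); return c['K'],np.array(c['origin']),R.from_euler('xyz',c['rotation']).as_matrix()
def plane(c,p,z):
    K,o,M=c; d=M@np.linalg.solve(K,[p[0],p[1],1.]); return o+d*(z-o[2])/d[2]
def proj(c,P):
    K,o,M=c; q=K@(M.T@(np.asarray(P,float)-o)); return q[:2]/q[2]
def tri(c1,p1,c2,p2):
    A=[];b=[]
    for c,p in((c1,p1),(c2,p2)):
        K,o,M=c; d=M@np.linalg.solve(K,[p[0],p[1],1.]); d/=np.linalg.norm(d); Q=np.eye(3)-np.outer(d,d); A.append(Q); b.append(Q@o)
    return np.linalg.lstsq(np.vstack(A),np.hstack(b),rcond=None)[0]
def blobs(m,amin=30):
    n,l,s,c=cv2.connectedComponentsWithStats(m.astype(np.uint8)); return [(c[i],s[i]) for i in range(1,n) if s[i][4]>=amin]
```

Run:
```python
from h import *
t=cv2.imread('pics/top0.png'); s=cv2.imread('pics/side0.png')
a=cv2.resize(t[195:330,190:420],None,fx=3.4,fy=3.4,interpolation=cv2.INTER_CUBIC)
cv2.imwrite('pics/c1.png',cv2.convertScaleAbs(a,alpha=1.7))
a=cv2.resize(s[190:310,290:450],None,fx=4.8,fy=4.8,interpolation=cv2.INTER_CUBIC)
cv2.imwrite('pics/c2.png',cv2.convertScaleAbs(a,alpha=1.7))
c=cal('top')
for n,p,z in[('b',(236,262),20),('b',(258,267),20),('b',(281,270),20),('barrel',(364,237),80),('lid',(464,273),6),('collar',(403,302),26),('grip',(340,297),121),('mat',(342,303),5)]: print(n,plane(c,p,z))
```

```text
b [537.12 273.05  20.  ]
b [525.5  217.59  20.  ]
b [518.94 159.83  20.  ]
barrel [600.54 -41.57  80.  ]
lid [ 518.82 -302.41    6.  ]
collar [ 444.8 -144.6   26. ]
grip [460.13  15.35 121.  ]
mat [438.4    5.45   5.  ]
```

View pics/c1.png

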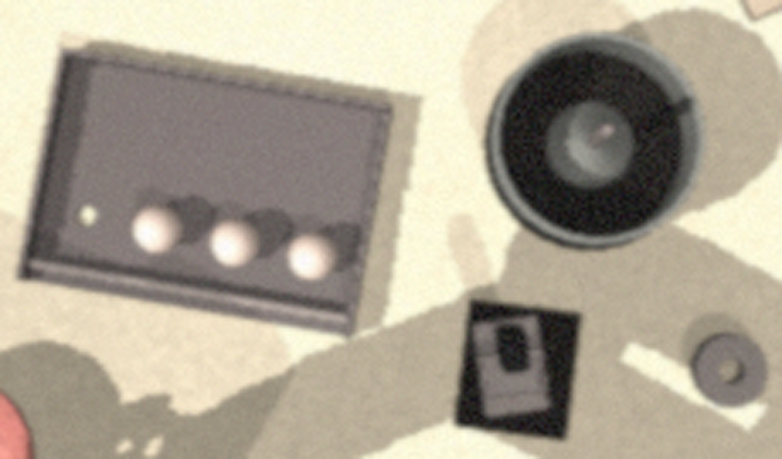

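View pics/c2.png

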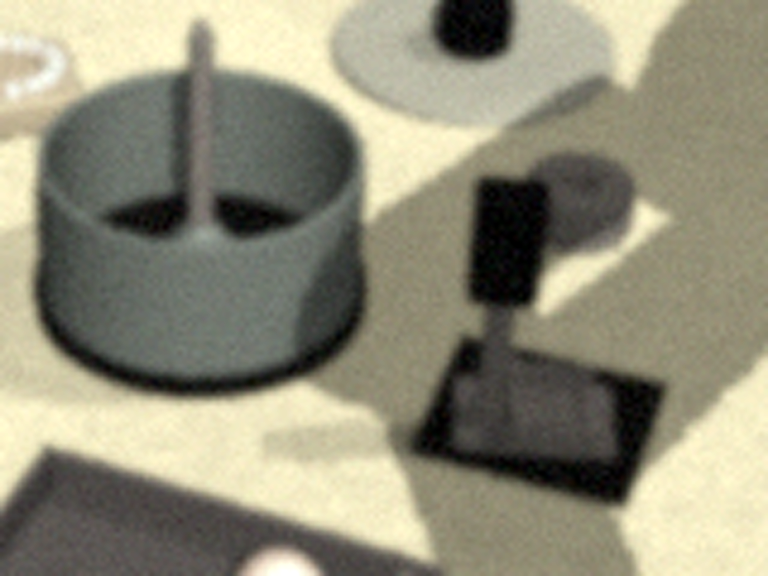

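Crop 1 (×3.4) shows the spoon's mouth facing image-down, which is world −x. Its lip is at about px (342.6,315.9) and the grip top at about (340.6,297). The tray rail runs along the lower edge from (199,274) to (293,290). Crop 2 (side) confirms the grip stands away from the mouth, and the stud and hub are clearly visible. Next I'll measure more precisely.

Run:
```python
from h import *
t=cv2.imread('pics/top0.png'); s=cv2.imread('pics/side0.png')
ct,cs=cal('top'),cal('side')
for n,im,c,box in(('t',t,ct,(225,250,295,285)),('s',s,cs,(300,295,370,378))):
    x0,y0,x1,y1=box; g=cv2.GaussianBlur(im[y0:y1,x0:x1].min(2),(3,3),0)
    for b,st in blobs(g>105,20):
        p=b+[x0,y0]; print(n,p,st[2:5],plane(c,p,21))
# spoon outline in top: lip & back mid, tray corners (c1 crop px)
f=lambda u,v:(190+u/3.4-.35,195+v/3.4-.35)
for n,u,v,z in[('lipL',490,415,5.5),('lipR',548,408,5.5),('bL',475,322,19),('bR',535,315,19),('grip',512,347,126),
  ('m1',472,300,5),('m2',580,316,5),('m3',564,438,5),('m4',456,424,5),('trFL',62,50,28),('trFR',392,104,28),('trNL',20,272,20),('trNR',350,325,20),('railL',35,266,19),('railR',352,318,19),('hole',89,214,4),('studtip',608,128,147),('collar',730,369,26),('collarhole',731,371,26)]:
    print(n,plane(ct,f(u,v),z)[:2])
g=lambda u,v:(290+u/4.8-.4,190+v/4.8-.4)
print('grip tri',tri(ct,f(512,347),cs,g(512,185)))
print('stud tri',tri(ct,f(608,128),cs,g(201,22)))
# circle fits
hsv=cv2.cvtColor(t,cv2.COLOR_BGR2HSV)
for n,x0,y0,x1,y1 in(('lid',425,235,505,312),('barrel',325,195,405,275)):
    e=cv2.HoughCircles(cv2.medianBlur(cv2.cvtColor(t[y0:y1,x0:x1],cv2.COLOR_BGR2GRAY),3),cv2.HOUGH_GRADIENT_ALT,1,50,param1=100,param2=.5,minRadius=25,maxRadius=36)
    if e is not None:
        for q in e[0]: print(n,q+[x0,y0,0],plane(ct,q[:2]+[x0,y0],6 if n=='lid' else 80))
```

```text
t [233.86 262.86] [10 11 81] [534.85 278.14  21.  ]
t [256.85 266.93] [10 11 82] [525.63 220.31  21.  ]
t [279.69 271.06] [10 11 87] [516.25 162.95  21.  ]
s [361.18 297.16] [23  8 99] [503.88 110.36  21.  ]
s [348.37 313.06] [ 16  15 186] [517.86 158.35  21.  ]
s [335.66 335.03] [ 16  17 215] [526.99 216.3   21.  ]
s [321.37 359.46] [ 18  18 243] [536.31 274.    21.  ]
lipL [403.89  25.74]
lipR [409.71 -17.11]
bL [472.69  38.08]
bR [478.52  -5.91]
grip [461.08  15.03]
m1 [488.35  40.33]
m2 [477.8  -40.16]
m3 [387.89 -29.22]
m4 [396.84  50.79]
trFL [667.77 346.05]
trFR [631.64 101.71]
trNL [503.9  373.31]
trNR [469.07 129.77]
railL [508.46 362.71]
railR [474.15 128.47]
hole [547.73 327.79]
studtip [606.15 -45.29]
collar [ 441.96 -147.96]
collarhole [ 440.53 -148.7 ]
grip tri [460.36  14.96 126.85]
stud tri [605.81 -45.4  146.67]
lid [464.   273.    31.61] [ 518.82 -302.41    6.  ]
barrel [365.   236.    29.84] [602.97 -43.93  80.  ]
```

```bash
cat >> h.py <<'E'
def to(P,yaw=None):
    s=r.get_state(); M=R.from_euler('xyz',s['tcp_rot']); d=M.inv().apply(np.array(P)-s['tool_pos'])
    print('tcp',np.array(s['tool_pos']),'rpy',np.array(s['tcp_rot']),'F',np.array(s['ft_force']),'t %.1f'%s['t'])
    T=R.from_euler('xyz',[np.pi,0,yaw]) if yaw is not None else M
    print('move',d,'rot',(M.inv()*T).as_rotvec())
E
echo '[[[-30, -19, -15, 0, 0, 0], [-30, -19, -15, 0, 0, 0], [-30, -19, -15, 0, 0, 0], [-30, -19, -15, 0, 0, 0], [-30, -19, -15, 0, 0, 0], [-30, -19, -15, 0, 0, 0], [-30, -19, -15, 0, 0, 0], [-30, -19, -15, 0, 0, 0]]]' | python3 drive.py 1.0
echo '[[[-30, -19, -15, 0, 0, 0], [-30, -19, -15, 0, 0, 0], [0, 0, 0, 0, 0, -0.12], [0, 0, 0, 0, 0, -0.12], [0, 0, 0, 0, 0, 0], [0, 0, 0, 0, 0, 0]]]' | python3 drive.py
python3 - <<'E'
from h import *
to([460,15,300],3.29)
c=cal('wrist'); im=r.get_image('wrist'); cv2.imwrite('pics/w1.png',im); np.savez('w1.npz',K=c[0],o=c[1],M=c[2]); print(c[1],c[2])
E
```

```text
t: 0.77
tool_pos: [401.2, 310.8, 351.7]
tcp_rot: [-3.141, -0.0, 2.725]
ft_force: [0.8, 0.9, 0.1]
finger_gap: 0.998
finger_force: 0.0
t: 1.27
tool_pos: [440.2, 253.3, 380.8]
tcp_rot: [-3.141, -0.001, 2.961]
ft_force: [0.5, 0.7, -0.0]
finger_gap: 0.998
finger_force: 0.0
tcp [440.2  253.3  380.84] rpy [-3.14 -0.    2.96] F [ 0.54  0.7  -0.03] t 1.3
move [ -62.39 -230.82   80.9 ] rot [-0.   -0.   -0.33]
[370.18 265.49 524.82] [[ 0.18  0.94  0.27]
 [ 0.98 -0.17 -0.05]
 [-0.    0.28 -0.96]]
```

View pics/w1.png

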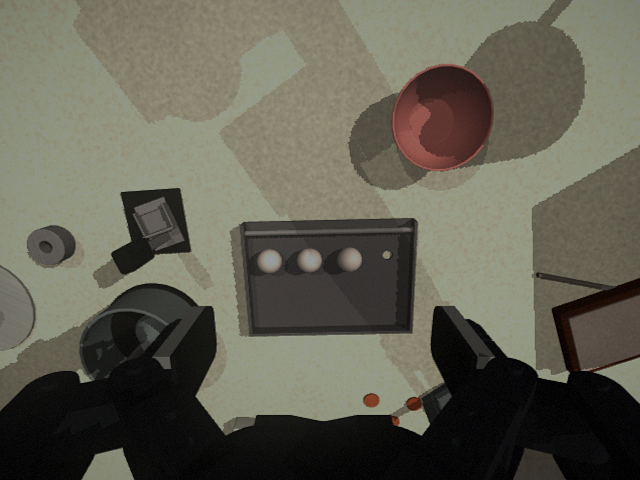

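The wrist view shows balls at (270,261), (310,260) and (349,259), the empty dimple at (387,255), the rail at row ~231, and the mat and spoon at (155,220). I'll compute the tray pose from these.

Run:
```python
from h import *
z=np.load('w1.npz'); c=(z['K'],z['o'],z['M']); im=cv2.imread('pics/w1.png')
g=cv2.GaussianBlur(im[238:280,245:405].min(2),(3,3),0)
for th in(80,100,120):
  print(th,[(b+[245,238],st[2:5],plane(c,b+[245,238],22 if st[4]>120 else 4)) for b,st in blobs(g>th,15)])
gr=im.max(2).astype(int)
for x in(270,290,330,370,390): print(x,gr[214:246,x])
b,t=np.array([0,0]),0
for n,p,zz in(('floorcornerR?',(409,330),4),('nearL',(246,222),20),('nearR',(416,219),28),('farL',(246,335),28),('farR',(412,331),28)): print(n,plane(c,p,zz))
ct=cal('top')
a=cv2.resize(im[170:285,100:210],None,fx=5,fy=5,interpolation=cv2.INTER_CUBIC); cv2.imwrite('pics/c3.png',cv2.convertScaleAbs(a,alpha=2))
```

```text
80 [(array([269.67, 260.25]), array([ 24,  23, 416], dtype=int32), array([519.99, 158.66,  22.  ])), (array([309.99, 259.48]), array([ 23,  22, 398], dtype=int32), array([529.37, 216.46,  22.  ])), (array([351.5, 258.5]), array([ 20,  22, 333], dtype=int32), array([538.75, 275.9 ,  22.  ])), (array([386.09, 254.36]), array([ 7,  8, 44], dtype=int32), array([547.68, 328.21,   4.  ]))]
100 [(array([352.54, 258.32]), array([ 16,  19, 239], dtype=int32), array([538.75, 277.42,  22.  ])), (array([269.9, 260.1]), array([ 21,  21, 341], dtype=int32), array([519.82, 159.05,  22.  ])), (array([310.46, 259.37]), array([ 20,  20, 318], dtype=int32), array([529.33, 217.16,  22.  ])), (array([386.07, 254.59]), array([ 5,  6, 27], dtype=int32), array([548.03, 328.13,   4.  ]))]
120 [(array([270.3 , 259.81]), array([ 18,  17, 243], dtype=int32), array([519.5 , 159.71,  22.  ])), (array([310.74, 259.42]), array([ 17,  16, 212], dtype=int32), array([529.47, 217.54,  22.  ])), (array([353.69, 257.99]), array([ 12,  13, 128], dtype=int32), array([538.56, 279.15,  22.  ]))]
270 [157 155 157 155 155 156 149  71  66  70  68  69  68  69  66  65  80 107
 114 102  82  52  37  43  61  68  66  65  66  66  66  66]
290 [134 134 136 133 138 141 145  45  67  67  67  66  68  67  63  58  96 108
 113  92  70  33  39  47  63  63  67  63  66  65  64  65]
330 [138 136 135 138 150 138  42  56  60  58  57  59  54  58  59  78  88  95
  82  65  34  38  37  47  60  58  56  57  54  58  55  59]
370 [139 139 138 141 133  40  58  57  58  60  58  56  58  61  75  89  95  81
  67  38  37  40  46  57  56  56  59  58  55  56  56  56]
390 [142 146 143 134  95  48  58  59  56  60  60  54  55  51  85  93  90  76
  54  33  36  41  56  55  56  59  55  53  54  55  55  57]
floorcornerR? [679.43 347.26   4.  ]
nearL [458.98 137.88  20.  ]
nearR [495.97 372.99  28.  ]
farL [628.89  97.94  28.  ]
farR [667.69 347.78  28.  ]
```

View pics/c3.png

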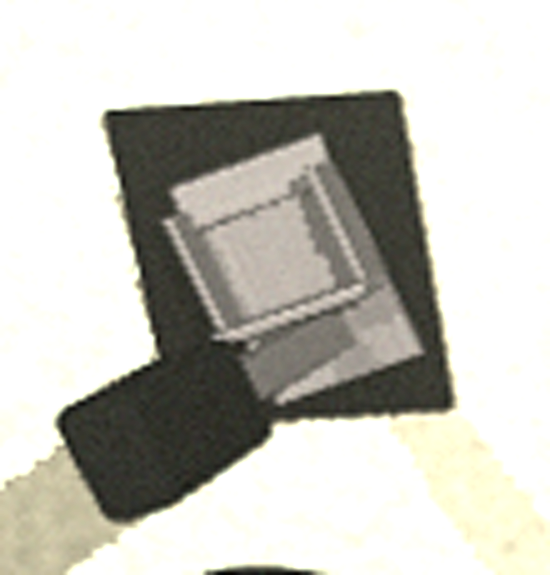

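Crop 3 (×5) shows the spoon's lip edge at (170,187)–(320,135), its rear foot edge at (270,403)–(422,352), and the black grip block at lower left.

Run:
```python
from h import *
z=np.load('w1.npz'); c=(z['K'],z['o'],z['M'])
ub=np.array([-np.sin(-.157),np.cos(-.157)]); ux=np.array([ub[1],-ub[0]]); b2=np.array([528.2,216.2])
for p in((270,232),(290,232),(330,230.7),(370,229.5),(390,229)):
    q=plane(c,p,16)[:2]; print(p,q,'railx rel ball',(q-b2)@ux)
f=lambda u,v:(100+u/5-.4,170+v/5-.4)
pts={n:plane(c,f(*uv),h)[:2] for n,uv,h in[('l1',(170,187),6),('l2',(320,135),6),('c1',(165,222),19.5),('c2',(218,338),19.5),('r1',(270,403),6),('r2',(422,352),6)]}
print(pts)
a=lambda p,q:np.arctan2(*(q-p)[::-1])
print('lip y dir yaw',a(pts['l1'],pts['l2'])-np.pi/2,'cheek',a(pts['c1'],pts['c2']),'rear',a(pts['r1'],pts['r2'])-np.pi/2,'lip->rear',a((pts['l1']+pts['l2'])/2,(pts['r1']+pts['r2'])/2),np.linalg.norm(pts['l1']-pts['l2']))
for yaw in(.15,.18,.21):
    o=(pts['l1']+pts['l2'])/2+22*np.array([np.cos(yaw),np.sin(yaw)]); print(yaw,o,o+31*np.array([np.cos(yaw),np.sin(yaw)]))
```

```text
(270, 232) [480.17 167.28] railx rel ball -39.79340058629565
(290, 232) [485.34 195.53] railx rel ball -39.0973605460454
(330, 230.7) [493.81 252.37] railx rel ball -39.62467332006403
(370, 229.5) [502.4  309.06] railx rel ball -40.00353287182383
(390, 229) [506.83 337.34] railx rel ball -40.04544977559104
{'l1': array([410.91, -19.27]), 'l2': array([404.3 ,  27.63]), 'c1': array([419.12, -16.45]), 'c2': array([454.15, -12.42]), 'r1': array([478.33, -10.93]), 'r2': array([471.33,  37.99])}
lip y dir yaw 0.14014609388666344 cheek 0.11461339851803123 rear 0.14210070468033775 lip->rear 0.13814832466618612 47.359947524418004
0.15 [429.36   7.47] [460.01  12.1 ]
0.18 [429.25   8.12] [459.75  13.67]
0.21 [429.12   8.77] [459.44  15.23]
```

```bash
echo '[[[0, 0, 0, 0, 0, -0.1], [0, 0, 0, 0, 0, -0.1], [0, 0, 0, 0, 0, -0.12], [2, -30, 25, 0, 0, 0], [2, -30, 25, 0, 0, 0], [2, -30, 25, 0, 0, 0], [2, -30, 25, 0, 0, 0], [2, -30, 25, 0, 0, 0]]]' | python3 drive.py
echo '[[[2, -30, 25, 0, 0, 0], [2, -30, 25, 0, 0, 0], [0, -30, 15, 0, 0, 0], [0, 0, 0, 0, 0, 0], [0, 0, 0, 0, 0, 0]]]' | python3 drive.py
python3 -c "
from h import *
to([460.2,13.5,84],3.28)"
```

```text
t: 1.98
tool_pos: [451.2, 102.9, 254.8]
tcp_rot: [-3.142, -0.0, -3.0]
ft_force: [0.8, -0.4, -0.2]
finger_gap: 1.003
finger_force: 0.0
t: 2.4
tool_pos: [459.6, 13.3, 189.8]
tcp_rot: [3.141, -0.003, -3.003]
ft_force: [0.8, 0.4, 1.3]
finger_gap: 1.0
finger_force: 0.0
tcp [459.64  13.32 189.84] rpy [ 3.14 -0.   -3.  ] F [0.8  0.35 1.27] t 2.4
move [ -0.89   0.02 105.84] rot [ 0. -0. -0.]
```

```bash
echo '[[[-1, 0, 30, 0, 0, 0], [0, 0, 30, 0, 0, 0], [0, 0, 30, 0, 0, 0], [0, 0, 16, 0, 0, 0], [0, 0, 0, 0, 0, 0], [0, 0, 0, 0, 0, 0]]]' | python3 drive.py
echo '[[[0, 0, 0, 0, 0, 0], [0, 0, 0, 0, 0, 0], [0, 0, 0, 0, 0, 0], [0, 0, 0, 0, 0, 0], [0, 0, 0, 0, 0, 0], [0, 0, 0, 0, 0, 0], [0, 0, 0, 0, 0, 0], [0, 0, 0, 0, 0, 0]]]' | python3 drive.py 0.0 80
echo '[[[0, 0, 0, 0, 0, 0], [0, 0, 0, 0, 0, 0], [0, 0, 0, 0, 0, 0], [0, 0, 0, 0, 0, 0], [0, 0, 0, 0, 0, 0], [0, 0, 0, 0, 0, 0], [0, 0, 0, 0, 0, 0], [0, 0, 0, 0, 0, 0]]]' | python3 drive.py
python3 - <<'E'
from h import *
to([460,15,300],3.28)
im=r.get_image('side'); cv2.imwrite('pics/s1.png',cv2.convertScaleAbs(cv2.resize(im[150:330,310:550],None,fx=3,fy=3),alpha=1.8))
E
```

```text
t: 2.9
tool_pos: [461.4, 15.4, 85.6]
tcp_rot: [3.141, -0.001, -2.998]
ft_force: [0.1, 0.1, 0.3]
finger_gap: 1.004
finger_force: 0.0
t: 3.57
tool_pos: [462.3, 14.0, 86.0]
tcp_rot: [-3.141, 0.001, -2.999]
ft_force: [0.1, 1.4, 5.9]
finger_gap: 0.226
finger_force: 78.6
t: 4.23
tool_pos: [462.3, 14.0, 86.1]
tcp_rot: [-3.141, 0.001, -2.999]
ft_force: [0.2, 0.9, 5.9]
finger_gap: 0.224
finger_force: 78.6
tcp [462.34  14.04  86.06] rpy [-3.14  0.   -3.  ] F [0.23 0.94 5.89] t 4.2
move [   1.88    1.24 -213.94] rot [-0.  0.  0.]
```

View pics/s1.png

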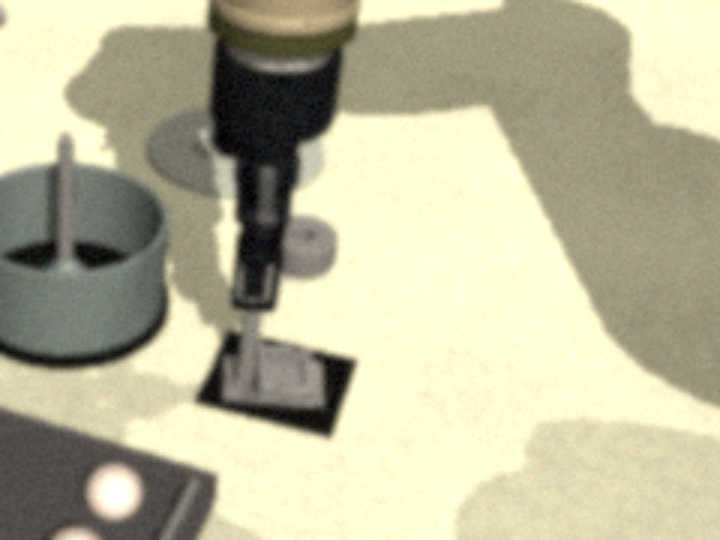

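```bash
echo '[[[0, 0, -10, 0, 0, 0], [0, 0, -25, 0, 0, 0], [0, 0, -35, 0, 0, 0], [0, 0, -35, 0, 0, 0], [0, 0, 0, 0, 0, 0.1], [0, 0, 0, 0, 0, 0.1], [0, 0, 0, 0, 0, 0.1], [0, 0, 0, 0, 0, 0]]]' | python3 drive.py
python3 - <<'E'
from h import *
to([603,145.4,180],2.985)
s=r.get_state(); c=cal('wrist'); im=r.get_image('wrist'); cv2.imwrite('pics/w2.png',im); np.savez('w2.npz',K=c[0],o=c[1],M=c[2],p=s['tool_pos'],q=s['tcp_rot'])
cv2.imwrite('pics/w2c.png',cv2.convertScaleAbs(cv2.resize(im[150:480,160:480],None,fx=1.8,fy=1.8),alpha=1.8))
E
```

```text
t: 4.95
tool_pos: [461.4, 14.0, 190.6]
tcp_rot: [-3.141, -0.0, 2.98]
ft_force: [-0.2, 0.5, -1.0]
finger_gap: 0.222
finger_force: 78.2
tcp [461.37  14.01 190.61] rpy [-3.14 -0.    2.98] F [-0.22  0.47 -1.01] t 5.0
move [-118.64  152.47   10.55] rot [-0.   -0.   -0.01]
```

View pics/w2c.png

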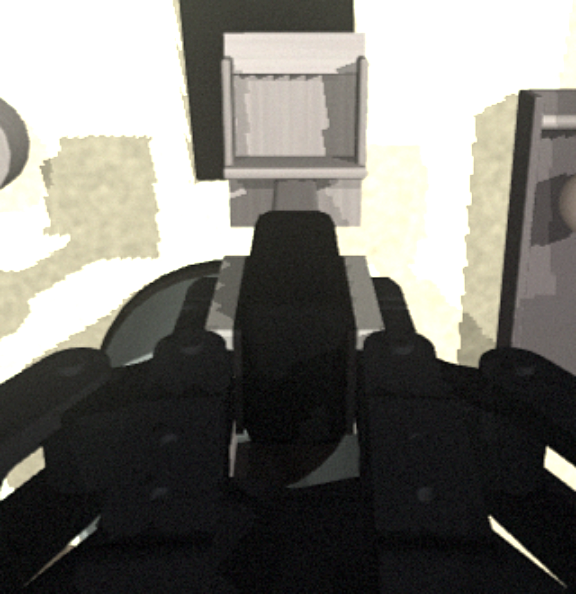

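The crop shows the spoon square in the grip, with the lip tip edge from (223,33) to (366,33) at ×1.8. I'll compute its position in the tool frame.

Run:
```python
from h import *
z=np.load('w2.npz'); c=(z['K'],z['o'],z['M']); T=R.from_euler('xyz',z['q'])
for u,v,h in((223,33,.5),(366,33,.5),(229,57,14.5),(362,57,14.5),(229,225,0),(360,225,0)):
    P=plane(c,(160+u/1.8,150+v/1.8),z['p'][2]-81+h); print(T.inv().apply(P-z['p']))
```

```text
[ 55.03 -24.45  80.52]
[55.   23.48 80.52]
[ 48.57 -21.29  66.52]
[48.54 20.93 66.51]
[-13.73 -24.42  81.  ]
[-13.75  23.41  80.99]
```

```bash
echo '[[[-20, 25.4, 0, 0, 0, 0], [-20, 25.4, 0, 0, 0, 0], [-20, 25.4, 0, 0, 0, 0], [-20, 25.4, 0, 0, 0, 0], [-20, 25.4, 0, 0, 0, 0], [-19, 25.4, 0, 0, 0, -0.005], [0, 0, 0, 0, 0, 0], [0, 0, 0, 0, 0, 0]]]' | python3 drive.py
echo '[[[0, 0, 35, 0, 0, 0], [0, 0, 30, 0, 0, 0], [0, 0, 15, 0, 0, 0], [0, 0, 10, 0, 0, 0], [0, 0, 8, 0, 0, 0], [0, 0, 0, 0, 0, 0], [0, 0, 0, 0, 0, 0]]]' | python3 drive.py
python3 - <<'E'
from h import *
to([603,145.4,85.2],2.985)
E
```

```text
t: 5.67
tool_pos: [602.9, 147.0, 188.6]
tcp_rot: [-3.141, -0.003, 2.995]
ft_force: [-0.6, -0.4, -0.9]
finger_gap: 0.222
finger_force: 78.7
t: 6.25
tool_pos: [603.4, 145.8, 93.3]
tcp_rot: [3.141, 0.001, 2.99]
ft_force: [-0.3, -1.0, -0.9]
finger_gap: 0.221
finger_force: 78.8
tcp [603.36 145.78  93.3 ] rpy [3.14 0.   2.99] F [-0.3  -1.   -0.91] t 6.2
move [ 0.3  -0.43  8.1 ] rot [0.   0.   0.01]
```

```bash
echo '[[[0, -0.5, 4, 0, 0, 0.005], [0, 0, 3, 0, 0, 0], [0, 0, 1, 0, 0, 0], [0, 0, 0, 0, 0, 0], [0, 0, 0, 0, 0, 0], [0, 0, 0, 0, 0, 0]]]' | python3 drive.py
echo '[[[6, 0, 0, 0, 0, 0], [6, 0, 0, 0, 0, 0], [5, 0, 0, 0, 0, 0], [5, 0, 0, 0, 0, 0], [5, 0, 0, 0, 0, 0], [5, 0, 0, 0, 0, 0], [5, 0, 0, 0, 0, 0], [0, 0, 0, 0, 0, 0]]]' | python3 drive.py
echo '[[[4, 0, 0, 0, 0, 0], [4, 0, 0, 0, 0, 0], [4, 0, 0, 0, 0, 0], [4, 0, 0, 0, 0, 0], [4, 0, 0, 0, 0, 0], [0, 0, 0, 0, 0, 0], [0, 0, 0, 0, 0, 0], [0, 0, 0, 0, 0, 0]]]' | python3 drive.py
python3 - <<'E'
from h import *
to([603-.9877*71,145.4+.1564*71,85.2],2.985)
im=r.get_image('wrist'); cv2.imwrite('pics/w3c.png',cv2.convertScaleAbs(cv2.resize(im[100:330,200:500],None,fx=2,fy=2),alpha=1.8))
E
```

```text
t: 6.75
tool_pos: [603.6, 145.6, 85.1]
tcp_rot: [3.141, 0.001, 2.985]
ft_force: [0.9, -0.3, 3.6]
finger_gap: 0.225
finger_force: 79.0
t: 7.42
tool_pos: [566.0, 151.8, 85.1]
tcp_rot: [3.141, 0.001, 2.985]
ft_force: [1.0, 1.1, 7.0]
finger_gap: 0.227
finger_force: 80.1
t: 8.08
tool_pos: [546.7, 154.8, 85.1]
tcp_rot: [3.141, 0.001, 2.985]
ft_force: [1.4, 0.9, 7.9]
finger_gap: 0.223
finger_force: 80.0
tcp [546.69 154.78  85.09] rpy [3.14 0.   2.98] F [1.39 0.88 7.89] t 8.1
move [13.92 -0.45 -0.12] rot [ 0.  0. -0.]
```

View pics/w3c.png

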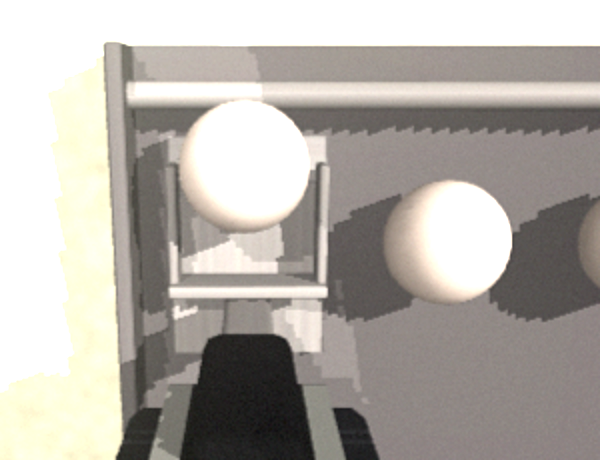

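The ball sits against the rail and is centred between the cheeks, with the lip starting underneath it. I'll continue the last 14 mm.

```bash
echo '[[[3, 0, 0, 0, 0, 0], [3, 0, 0, 0, 0, 0], [2, 0, 0, 0, 0, 0], [2, 0, 0, 0, 0, 0], [2, 0, 0, 0, 0, 0], [2, 0, 0, 0, 0, 0], [0, 0, 0, 0, 0, 0], [0, 0, 0, 0, 0, 0]]]' | python3 drive.py
python3 - <<'E'
from h import *
to([603-.9877*71,145.4+.1564*71,85.2],2.985)
im=r.get_image('wrist'); g=im[150:230,270:370].min(2)
print([(b+[270,150],st[2:5]) for b,st in blobs(g>90,150)])
cv2.imwrite('pics/w4c.png',cv2.convertScaleAbs(cv2.resize(im[100:330,200:500],None,fx=1.5,fy=1.5),alpha=1.8))
E
```

```text
t: 8.8
tool_pos: [533.0, 156.9, 85.1]
tcp_rot: [3.141, 0.001, 2.985]
ft_force: [2.3, 1.1, 8.1]
finger_gap: 0.221
finger_force: 80.0
tcp [532.98 156.94  85.09] rpy [3.14 0.   2.98] F [2.34 1.06 8.15] t 8.8
move [ 0.03 -0.45 -0.11] rot [ 0.  0. -0.]
[(array([300.48, 156.36]), array([ 62,  15, 617], dtype=int32)), (array([318.45, 170.87]), array([ 100,   11, 1066], dtype=int32)), (array([320.96, 205.77]), array([  64,   50, 2757], dtype=int32)), (array([361.96, 206.01]), array([  6,  47, 157], dtype=int32))]
```

View pics/w4c.png

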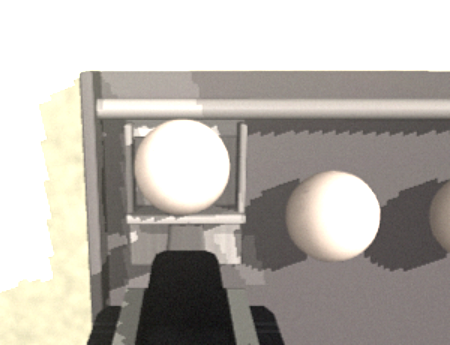

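The ball is in the pocket. Now ease up, back off and lift.

```bash
echo '[[[0, 0, -2.5, 0, 0, 0], [0, 0, 0, 0, 0, 0], [-4, 0, 0, 0, 0, 0], [-8, 0, 0, 0, 0, 0], [-8, 0, -2, 0, 0, 0], [0, 0, -10, 0, 0, 0], [0, 0, -20, 0, 0, 0], [0, 0, -20, 0, 0, 0]]]' | python3 drive.py
echo '[[[0, 0, -25, 0, 0, 0], [0, 0, -20, 0, 0, 0], [0, 0, -10, 0, 0, 0], [0, 0, 0, 0, 0, 0], [0, 0, 0, 0, 0, 0]]]' | python3 drive.py
python3 - <<'E'
from h import *
to([637.8,-13.6,192],2.985)
im=r.get_image('wrist'); g=im[130:330,200:470].min(2)
print([(b+[200,130],st[2:5]) for b,st in blobs(g>75,150)])
E
```

```text
t: 9.52
tool_pos: [552.0, 153.1, 138.8]
tcp_rot: [-3.141, -0.003, 2.984]
ft_force: [0.8, 0.1, -2.0]
finger_gap: 0.223
finger_force: 78.6
t: 9.93
tool_pos: [552.9, 153.5, 194.0]
tcp_rot: [3.141, 0.001, 2.985]
ft_force: [-1.1, 0.3, -2.4]
finger_gap: 0.225
finger_force: 78.6
tcp [552.87 153.47 193.98] rpy [3.14 0.   2.98] F [-1.08  0.28 -2.44] t 9.9
move [-109.99 -151.75    2.03] rot [ 0.  0. -0.]
[(array([328.42, 219.37]), array([  270,   200, 41935], dtype=int32)), (array([427.59, 319.9 ]), array([  86,   19, 1592], dtype=int32))]
```

```bash
echo '[[[-6, -10, 0, 0, 0, 0], [-14, -19, 0, 0, 0, 0], [-18, -24, 0, 0, 0, 0], [-18, -24, 0, 0, 0, 0], [-18, -24, 0, 0, 0, 0], [-18, -24, 0, 0, 0, 0], [-12, -18, 0, 0, 0, 0], [-6, -9, 2, 0, 0, 0]]]' | python3 drive.py
echo '[[[0, 0, 0, 0, 0, 0], [0, 0, 0, 0, 0, 0]]]' | python3 drive.py
python3 - <<'E'
from h import *
to([637.8,-13.6,192],2.985)
im=r.get_image('wrist'); cv2.imwrite('pics/w5c.png',cv2.convertScaleAbs(cv2.resize(im[100:330,180:480],None,fx=1.5,fy=1.5),alpha=1.8))
E
```

```text
t: 10.65
tool_pos: [637.6, -17.4, 190.0]
tcp_rot: [-3.14, -0.002, 2.982]
ft_force: [0.3, 0.2, -2.5]
finger_gap: 0.225
finger_force: 78.8
t: 10.82
tool_pos: [636.6, -14.1, 190.1]
tcp_rot: [3.141, -0.003, 2.984]
ft_force: [-0.4, 0.4, -2.3]
finger_gap: 0.223
finger_force: 78.8
tcp [636.59 -14.07 190.06] rpy [ 3.14 -0.    2.98] F [-0.42  0.36 -2.33] t 10.8
move [-1.11  0.65 -1.94] rot [ 0. -0. -0.]
```

View pics/w5c.png

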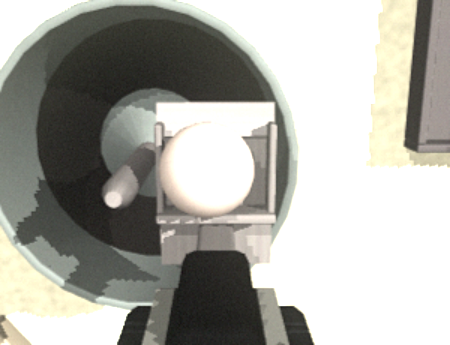

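The ball rides in the pocket over the barrel, to the side of the stud. Tipping now.

```bash
echo '[[[0, 0, -2, 0, -0.07, 0], [0, 0, 0, 0, -0.07, 0], [0, 0, 0, 0, -0.07, 0], [0, 0, 0, 0, -0.07, 0], [0, 0, 0, 0, -0.07, 0], [0, 0, 0, 0, -0.07, 0], [0, 0, 0, 0, -0.07, 0], [0, 0, 0, 0, -0.07, 0]]]' | python3 drive.py
echo '[[[0, 0, 0, 0, -0.07, 0], [0, 0, 0, 0, -0.07, 0], [0, 0, 0, 0, -0.07, 0], [0, 0, 0, 0, -0.07, 0], [0, 0, 0, 0, 0, 0], [0, 0, 0, 0, 0, 0], [0, 0, 0, 0, 0, 0], [0, 0, 0, 0, 0, 0]]]' | python3 drive.py
python3 - <<'E'
from h import *
to([637.8,-13.6,192],2.985)
im=r.get_image('side'); cv2.imwrite('pics/s2.png',cv2.convertScaleAbs(cv2.resize(im[120:340,230:470],None,fx=2,fy=2),alpha=1.8))
im=r.get_image('wrist'); cv2.imwrite('pics/w6.png',im)
E
```

```text
t: 11.53
tool_pos: [636.8, -12.0, 193.9]
tcp_rot: [3.141, 0.563, 2.987]
ft_force: [-0.6, 0.1, -2.7]
finger_gap: 0.228
finger_force: 78.7
t: 12.2
tool_pos: [638.6, -13.5, 195.8]
tcp_rot: [3.141, 0.841, 2.985]
ft_force: [-0.4, -0.0, -0.7]
finger_gap: 0.221
finger_force: 78.9
tcp [638.59 -13.52 195.77] rpy [3.14 0.84 2.98] F [-0.39 -0.02 -0.68] t 12.2
move [ 3.32 -0.2   1.95] rot [0.   0.84 0.  ]
```

View pics/s2.png

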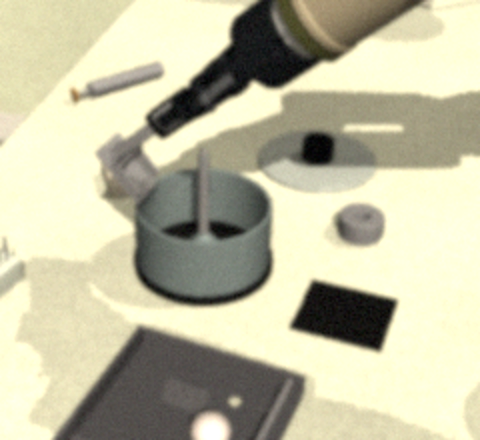

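The spoon is tipped over the barrel, its pocket is empty, and the force dropped by 2 N. The dimple is visible at (235,401) in the crop. Now level the spoon and go for ball 2.

```bash
echo '[[[0, 0, 0, 0, 0.105, 0], [0, 0, 0, 0, 0.105, 0], [0, 0, 0, 0, 0.105, 0], [0, 0, 0, 0, 0.105, 0], [0, 0, 0, 0, 0.105, 0], [0, 0, 0, 0, 0.105, 0], [0, 0, 0, 0, 0.105, 0], [0, 0, 0, 0, 0.105, 0]]]' | python3 drive.py
echo '[[[8, 30, 0, 0, 0, 0], [8, 30, 0, 0, 0, 0], [8, 30, 0, 0, 0, 0], [8, 30, 0, 0, 0, 0], [8, 30, 0, 0, 0, 0], [8, 30, 0, 0, 0, 0], [8, 30, 0, 0, 0, 0], [0, 0, 0, 0, 0, 0]]]' | python3 drive.py
python3 - <<'E'
from h import *
to([612.2,202.9,85],2.985)
c=cal('wrist'); im=r.get_image('wrist')
cv2.imwrite('pics/w7.png',im)
for P in([528.1,216,22],[537.4,273.6,22]): print(proj(c,P))
g=im[100:330].min(2); print([(b+[0,100],st[2:5]) for b,st in blobs(g>85,150)])
ct=cal('top'); t=r.get_image('top'); cv2.imwrite('pics/t7.png',t)
g=t.min(2); print([(b+[330,200],st[2:5],plane(ct,b+[330,200],26)) for b,st in blobs(g[200:275,330:400]>85,10)])
E
```

```text
t: 12.97
tool_pos: [638.8, -14.0, 195.5]
tcp_rot: [3.141, -0.002, 2.985]
ft_force: [-0.5, -0.1, -1.3]
finger_gap: 0.221
finger_force: 78.8
t: 13.63
tool_pos: [614.5, 208.3, 194.2]
tcp_rot: [3.139, -0.0, 2.989]
ft_force: [1.1, -1.1, -1.9]
finger_gap: 0.224
finger_force: 78.9
tcp [614.49 208.26 194.17] rpy [ 3.14 -0.    2.99] F [ 1.14 -1.07 -1.86] t 13.6
move [  1.42  -5.98 109.15] rot [ 0. -0.  0.]
[316.79 120.99]
[387.84 121.54]
[(array([358.57, 216.16]), array([  640,   230, 87083], dtype=int32)), (array([317.53, 120.59]), array([  41,   43, 1373], dtype=int32)), (array([389.44, 120.75]), array([  41,   43, 1313], dtype=int32)), (array([447.99, 125.11]), array([ 15,  17, 193], dtype=int32)), (array([361.9 , 211.59]), array([  5,  59, 220], dtype=int32)), (array([ 58.43, 248.65]), array([  89,  142, 1038], dtype=int32)), (array([ 39.29, 253.07]), array([ 44,  39, 930], dtype=int32))]
[(array([330.91, 201.27]), array([ 4,  5, 11], dtype=int32), array([693.49,  37.58,  26.  ])), (array([368.77, 244.69]), array([  70,   75, 1799], dtype=int32), array([585.57, -58.64,  26.  ])), (array([365.5, 203. ]), array([ 4,  3, 10], dtype=int32), array([690.5 , -49.52,  26.  ])), (array([360.86, 239.69]), array([ 7, 10, 42], dtype=int32), array([597.77, -38.75,  26.  ])), (array([343.67, 241.16]), array([10, 11, 87], dtype=int32), array([593.39,   4.2 ,  26.  ]))]
```

Ball 1 is in the barrel at (593,4), and the ball 2 and 3 predictions match the wrist image. Scooping ball 2.

```bash
echo '[[[0, -2, 30, 0, 0, 0], [0, -1, 30, 0, 0, 0], [0, 0, 20, 0, 0, 0], [0, 0, 10, 0, 0, 0], [0, 0, 8, 0, 0, 0], [0, 0, 0, 0, 0, 0], [0, 0, 0, 0, 0, 0]]]' | python3 drive.py
python3 - <<'E'
from h import *
to([612.2,202.9,85.2],2.985)
E
```

```text
t: 14.32
tool_pos: [615.3, 199.0, 96.8]
tcp_rot: [3.141, 0.001, 2.984]
ft_force: [-0.6, 0.5, -0.8]
finger_gap: 0.224
finger_force: 79.0
tcp [615.31 198.98  96.79] rpy [3.14 0.   2.98] F [-0.62  0.51 -0.84] t 14.3
move [ 3.7   3.37 11.59] rot [ 0.  0. -0.]
```

```bash
echo '[[[1.5, 1.7, 4, 0, 0, 0], [2, 1.7, 4, 0, 0, 0], [0, 0, 3, 0, 0, 0], [0, 0, 0.6, 0, 0, 0], [0, 0, 0, 0, 0, 0], [0, 0, 0, 0, 0, 0]]]' | python3 drive.py
echo '[[[6, 0, 0, 0, 0, 0], [6, 0, 0, 0, 0, 0], [5, 0, 0, 0, 0, 0], [5, 0, 0, 0, 0, 0], [5, 0, 0, 0, 0, 0], [5, 0, 0, 0, 0, 0], [5, 0, 0, 0, 0, 0], [0, 0, 0, 0, 0, 0]]]' | python3 drive.py
echo '[[[4, 0, 0, 0, 0, 0], [4, 0, 0, 0, 0, 0], [4, 0, 0, 0, 0, 0], [4, 0, 0, 0, 0, 0], [4, 0, 0, 0, 0, 0], [0, 0, 0, 0, 0, 0], [0, 0, 0, 0, 0, 0], [0, 0, 0, 0, 0, 0]]]' | python3 drive.py
python3 - <<'E'
from h import *
to([612.2-.9877*71,202.9+.1564*71,85.2],2.985)
im=r.get_image('wrist'); cv2.imwrite('pics/w8.png',im); g=im[130:240,270:370].min(2)
for th in(85,110):print([(b+[270,130],st[:5]) for b,st in blobs(g>th,150)])
E
```

```text
t: 14.82
tool_pos: [612.2, 203.9, 85.2]
tcp_rot: [3.14, 0.002, 2.985]
ft_force: [-0.3, 1.7, 4.1]
finger_gap: 0.224
finger_force: 79.5
t: 15.48
tool_pos: [574.7, 209.4, 85.1]
tcp_rot: [3.141, 0.001, 2.985]
ft_force: [0.7, 0.1, 8.5]
finger_gap: 0.227
finger_force: 80.2
t: 16.15
tool_pos: [555.4, 212.5, 85.1]
tcp_rot: [3.141, 0.001, 2.985]
ft_force: [2.4, 0.8, 8.1]
finger_gap: 0.224
finger_force: 80.1
tcp [555.42 212.55  85.09] rpy [3.14 0.   2.98] F [2.43 0.76 8.07] t 16.1
move [13.41 -0.64 -0.12] rot [ 0.  0. -0.]
[(array([323.29, 176.21]), array([   0,    0,  100,  110, 7379], dtype=int32))]
[(array([324.13, 172.92]), array([   0,   12,  100,   72, 3984], dtype=int32)), (array([361.81, 210.25]), array([ 90,  53,   5,  57, 183], dtype=int32)), (array([319.78, 226.8 ]), array([ 21,  83,  51,  24, 796], dtype=int32))]
```

```bash
cat >> h.py <<'E'
def ball(im,y0=100,y1=260,x0=250,x1=400):
    e=cv2.HoughCircles(cv2.medianBlur(cv2.cvtColor(im[y0:y1,x0:x1],cv2.COLOR_BGR2GRAY),5),cv2.HOUGH_GRADIENT_ALT,1,40,param1=100,param2=.6,minRadius=24,maxRadius=40)
    return None if e is None else e[0]+[x0,y0,0]
E
echo '[[[3, 0, 0, 0, 0, 0], [3, 0, 0, 0, 0, 0], [2, 0, 0, 0, 0, 0], [2, 0, 0, 0, 0, 0], [2, 0, 0, 0, 0, 0], [1.5, 0, 0, 0, 0, 0], [0, 0, 0, 0, 0, 0], [0, 0, 0, 0, 0, 0]]]' | python3 drive.py
echo '[[[0, 0, -2.5, 0, 0, 0], [0, 0, 0, 0, 0, 0], [-4, 0, 0, 0, 0, 0], [-8, 0, 0, 0, 0, 0], [-8, 0, -2, 0, 0, 0], [0, 0, -10, 0, 0, 0], [0, 0, -20, 0, 0, 0], [0, 0, -20, 0, 0, 0]]]' | python3 drive.py
echo '[[[0, 0, -25, 0, 0, 0], [0, 0, -20, 0, 0, 0], [0, 0, -10, 0, 0, 0], [0, 0, 0, 0, 0, 0], [0, 0, 0, 0, 0, 0]]]' | python3 drive.py
python3 - <<'E'
from h import *
to([637.8,-13.6,192],2.985)
print(ball(cv2.imread('pics/w8.png')))
im=r.get_image('wrist'); cv2.imwrite('pics/w9.png',im); print(ball(im))
E
```

```text
t: 16.87
tool_pos: [542.2, 214.6, 85.1]
tcp_rot: [3.141, 0.001, 2.985]
ft_force: [2.2, 1.3, 7.8]
finger_gap: 0.223
finger_force: 80.2
t: 17.53
tool_pos: [561.1, 210.7, 138.6]
tcp_rot: [-3.14, -0.003, 2.984]
ft_force: [0.0, 0.7, -2.1]
finger_gap: 0.223
finger_force: 78.8
t: 17.95
tool_pos: [562.0, 211.2, 193.9]
tcp_rot: [3.141, 0.001, 2.985]
ft_force: [0.5, 0.5, -2.7]
finger_gap: 0.224
finger_force: 78.8
tcp [561.98 211.18 193.88] rpy [3.14 0.   2.98] F [ 0.49  0.55 -2.68] t 17.9
move [-110.01 -210.17    1.89] rot [ 0.  0. -0.]
[[330.   178.    32.23]]
[[326.   208.    34.68]]
```

```bash
echo '[[[-6, -12, 0, 0, 0, 0], [-14, -27, 0, 0, 0, 0], [-18, -34, 0, 0, 0, 0], [-18, -34, 0, 0, 0, 0], [-18, -34, 0, 0, 0, 0], [-18, -34, 0, 0, 0, 0], [-12, -23, 0, 0, 0, 0], [-6, -12, 0, 0, 0, 0]]]' | python3 drive.py
echo '[[[0, 0, 0, 0, 0, 0], [0, 0, 0, 0, 0, 0]]]' | python3 drive.py
python3 - <<'E'
from h import *
to([637.8,-13.6,193],2.985)
im=r.get_image('wrist'); print(ball(im))
E
```

```text
t: 18.67
tool_pos: [637.1, -17.9, 191.4]
tcp_rot: [-3.14, -0.003, 2.982]
ft_force: [0.5, 0.5, -2.2]
finger_gap: 0.225
finger_force: 78.8
t: 18.83
tool_pos: [636.7, -14.0, 192.0]
tcp_rot: [3.141, -0.003, 2.983]
ft_force: [0.6, 1.5, -1.5]
finger_gap: 0.223
finger_force: 78.8
tcp [636.74 -14.02 192.01] rpy [ 3.14 -0.    2.98] F [ 0.56  1.46 -1.53] t 18.8
move [-0.98  0.59 -0.99] rot [ 0. -0. -0.]
[[321.  208.   29.8]]
```

```bash
echo '[[[0, 0, -2, 0, -0.07, 0], [0, 0, 0, 0, -0.07, 0], [0, 0, 0, 0, -0.07, 0], [0, 0, 0, 0, -0.07, 0], [0, 0, 0, 0, -0.07, 0], [0, 0, 0, 0, -0.07, 0], [0, 0, 0, 0, -0.07, 0], [0, 0, 0, 0, -0.07, 0]]]' | python3 drive.py
echo '[[[0, 0, 0, 0, -0.07, 0], [0, 0, 0, 0, -0.07, 0], [0, 0, 0, 0, -0.07, 0], [0, 0, 0, 0, -0.07, 0], [0, 0, 0, 0, 0, 0], [0, 0, 0, 0, 0, 0], [0, 0, 0, 0, 0, 0], [0, 0, 0, 0, 0, 0]]]' | python3 drive.py
echo '[[[0, 0, 0, 0, 0.105, 0], [0, 0, 0, 0, 0.105, 0], [0, 0, 0, 0, 0.105, 0], [0, 0, 0, 0, 0.105, 0], [0, 0, 0, 0, 0.105, 0], [0, 0, 0, 0, 0.105, 0], [0, 0, 0, 0, 0.105, 0], [0, 0, 0, 0, 0.105, 0]]]' | python3 drive.py
echo '[[[7.5, 33.5, 0, 0, 0, 0], [7.5, 33.5, 0, 0, 0, 0], [7.5, 33.5, 0, 0, 0, 0], [7.5, 33.5, 0, 0, 0, 0], [7.5, 33.5, 0, 0, 0, 0], [7.5, 33.5, 0, 0, 0, 0], [7.5, 33.5, 0, 0, 0, 0], [7.5, 33.5, 0, 0, 0, 0]]]' | python3 drive.py
echo '[[[0, 0, 0, 0, 0, 0], [0, 0, 30, 0, 0, 0], [0, 0, 30, 0, 0, 0], [0, 0, 20, 0, 0, 0], [0, 0, 10, 0, 0, 0], [0, 0, 5, 0, 0, 0], [0, 0, 0, 0, 0, 0], [0, 0, 0, 0, 0, 0]]]' | python3 drive.py
python3 - <<'E'
from h import *
to([621.3,260.1,85.2],2.985)
c=cal('wrist'); im=r.get_image('wrist'); print(proj(c,[537.3,273.4,21.5]),ball(im,0,130,200,420))
ct=cal('top'); t=r.get_image('top')
g=t.min(2); print([(b+[330,200],st[2:5],plane(ct,b+[330,200],26)) for b,st in blobs(g[200:275,330:400]>85,20)])
E
```

```text
t: 19.55
tool_pos: [636.8, -11.3, 195.5]
tcp_rot: [3.141, 0.563, 2.987]
ft_force: [0.3, -0.6, -2.7]
finger_gap: 0.224
finger_force: 78.8
t: 20.22
tool_pos: [638.7, -13.0, 197.6]
tcp_rot: [3.141, 0.841, 2.985]
ft_force: [0.2, 0.1, -0.8]
finger_gap: 0.224
finger_force: 79.0
t: 20.88
tool_pos: [639.3, -13.5, 198.1]
tcp_rot: [3.141, -0.002, 2.985]
ft_force: [0.6, 0.1, -1.9]
finger_gap: 0.228
finger_force: 78.9
t: 21.55
tool_pos: [620.9, 262.9, 196.6]
tcp_rot: [3.14, 0.001, 2.985]
ft_force: [1.1, -0.0, -1.4]
finger_gap: 0.226
finger_force: 79.0
t: 22.22
tool_pos: [621.3, 260.9, 102.4]
tcp_rot: [3.14, 0.002, 2.985]
ft_force: [0.7, -0.5, -0.5]
finger_gap: 0.225
finger_force: 79.2
tcp [621.33 260.9  102.37] rpy [3.14 0.   2.98] F [ 0.73 -0.47 -0.46] t 22.2
move [-0.06 -0.81 17.17] rot [ 0.  0. -0.]
[322.93 115.49] None
[(array([366.79, 242.46]), array([  70,   75, 1868], dtype=int32), array([591.06, -53.65,  26.  ])), (array([361.09, 217.05]), array([ 13,  13, 125], dtype=int32), array([654.76, -38.77,  26.  ])), (array([344.21, 242.1 ]), array([11, 11, 89], dtype=int32), array([591.06,   2.8 ,  26.  ])), (array([360.76, 239.79]), array([ 8,  9, 42], dtype=int32), array([597.53, -38.51,  26.  ]))]
```

Two balls are now in the barrel, at (591,3) and (655,−39). Scooping ball 3.

```bash
echo '[[[0, -0.5, 7, 0, 0, 0], [0, 0, 6, 0, 0, 0], [0, 0, 3, 0, 0, 0], [0, 0, 1.2, 0, 0, 0], [0, 0, 0, 0, 0, 0], [0, 0, 0, 0, 0, 0]]]' | python3 drive.py
python3 - <<'E'
from h import *
to([621.3,260.1,85.2],2.985)
c=cal('wrist'); im=r.get_image('wrist'); cv2.imwrite('pics/w10.png',im); print(proj(c,[537.3,273.4,21.5]))
g=im[40:200,230:420].min(2)
for th in(85,110):print([(b+[230,40],st[:5]) for b,st in blobs(g>th,150)])
E
```

```text
t: 22.82
tool_pos: [620.7, 260.5, 85.1]
tcp_rot: [3.141, 0.002, 2.985]
ft_force: [-2.3, -1.7, 8.8]
finger_gap: 0.225
finger_force: 80.5
tcp [620.7  260.45  85.11] rpy [3.14 0.   2.98] F [-2.31 -1.67  8.83] t 22.8
move [-0.65 -0.26 -0.09] rot [ 0.  0. -0.]
[323.98 114.53]
[(array([329.16, 127.77]), array([    0,    19,   190,   141, 23366], dtype=int32))]
[(array([325.36, 113.1 ]), array([  63,   41,   64,   66, 3216], dtype=int32)), (array([415.17, 120.17]), array([180,  68,  10,  25, 192], dtype=int32)), (array([320.44, 181.46]), array([  54,  127,   79,   33, 2038], dtype=int32))]
```

```bash
echo '[[[6, 0, 0, 0, 0, 0], [6, 0, 0, 0, 0, 0], [5, 0, 0, 0, 0, 0], [5, 0, 0, 0, 0, 0], [5, 0, 0, 0, 0, 0], [5, 0, 0, 0, 0, 0], [5, 0, 0, 0, 0, 0], [0, 0, 0, 0, 0, 0]]]' | python3 drive.py
echo '[[[4, 0, 0, 0, 0, 0], [4, 0, 0, 0, 0, 0], [4, 0, 0, 0, 0, 0], [4, 0, 0, 0, 0, 0], [4, 0, 0, 0, 0, 0], [0, 0, 0, 0, 0, 0], [0, 0, 0, 0, 0, 0], [0, 0, 0, 0, 0, 0]]]' | python3 drive.py
echo '[[[3, 0, 0, 0, 0, 0], [3, 0, 0, 0, 0, 0], [2, 0, 0, 0, 0, 0], [2, 0, 0, 0, 0, 0], [2, 0, 0, 0, 0, 0], [1, 0, 0, 0, 0, 0], [0, 0, 0, 0, 0, 0], [0, 0, 0, 0, 0, 0]]]' | python3 drive.py
python3 - <<'E'
from h import *
to([621.3-.9877*71,260.1+.1564*71,85.2],2.985)
im=r.get_image('wrist'); print(ball(im))
E
echo '[[[0, 0, -2.5, 0, 0, 0], [0, 0, 0, 0, 0, 0], [-4, 0, 0, 0, 0, 0], [-8, 0, 0, 0, 0, 0], [-8, 0, -2, 0, 0, 0], [0, 0, -10, 0, 0, 0], [0, 0, -20, 0, 0, 0], [0, 0, -20, 0, 0, 0]]]' | python3 drive.py
echo '[[[0, 0, -25, 0, 0, 0], [0, 0, -20, 0, 0, 0], [0, 0, -10, 0, 0, 0], [0, 0, 0, 0, 0, 0], [0, 0, 0, 0, 0, 0]]]' | python3 drive.py
python3 - <<'E'
from h import *
to([637.8,-13.6,193],2.985)
im=r.get_image('wrist'); cv2.imwrite('pics/w11.png',im); print(ball(im))
E
```

```text
t: 23.53
tool_pos: [584.2, 266.7, 85.2]
tcp_rot: [3.14, 0.003, 2.985]
ft_force: [3.4, 1.2, 7.9]
finger_gap: 0.226
finger_force: 80.3
t: 24.2
tool_pos: [564.9, 269.8, 85.2]
tcp_rot: [3.14, 0.003, 2.985]
ft_force: [2.4, 1.3, 7.8]
finger_gap: 0.224
finger_force: 80.3
t: 24.87
tool_pos: [552.2, 271.7, 85.2]
tcp_rot: [3.14, 0.003, 2.985]
ft_force: [3.3, 0.4, 7.0]
finger_gap: 0.224
finger_force: 80.5
tcp [552.24 271.68  85.18] rpy [3.14 0.   2.98] F [3.34 0.43 6.98] t 24.9
move [ 0.98 -0.64 -0.03] rot [ 0.  0. -0.]
[[320.   210.    33.63]]
t: 25.58
tool_pos: [570.2, 267.3, 137.6]
tcp_rot: [-3.14, -0.002, 2.984]
ft_force: [0.9, -0.5, -1.7]
finger_gap: 0.222
finger_force: 79.0
t: 26.0
tool_pos: [571.0, 268.0, 193.1]
tcp_rot: [3.141, 0.001, 2.985]
ft_force: [0.3, -1.0, -2.2]
finger_gap: 0.228
finger_force: 79.0
tcp [570.97 267.95 193.13] rpy [3.14 0.   2.98] F [ 0.26 -0.98 -2.23] t 26.0
move [-110.02 -267.64    0.11] rot [ 0.  0. -0.]
[[330.   207.    31.84]]
```

```bash
echo '[[[-6, -14, 0, 0, 0, 0], [-13, -32, 0, 0, 0, 0], [-15, -37, 0, 0, 0, 0], [-15, -37, 0, 0, 0, 0], [-15, -37, 0, 0, 0, 0], [-15, -37, 0, 0, 0, 0], [-15, -37, 0, 0, 0, 0], [-10, -23, 0, 0, 0, 0]]]' | python3 drive.py
echo '[[[-6, -14, 0, 0, 0, 0], [0, 0, 0, 0, 0, 0], [0, 0, 0, 0, 0, 0]]]' | python3 drive.py
python3 - <<'E'
from h import *
to([637.8,-13.6,193],2.985)
im=r.get_image('wrist'); print(ball(im))
E
```

```text
t: 26.72
tool_pos: [632.9, -4.0, 190.8]
tcp_rot: [-3.14, -0.003, 2.982]
ft_force: [-0.6, -1.0, -1.7]
finger_gap: 0.221
finger_force: 79.0
t: 26.97
tool_pos: [636.7, -14.6, 191.5]
tcp_rot: [3.141, -0.003, 2.983]
ft_force: [0.4, 0.6, -2.4]
finger_gap: 0.227
finger_force: 79.0
tcp [636.72 -14.61 191.46] rpy [ 3.14 -0.    2.98] F [ 0.39  0.63 -2.45] t 27.0
move [-0.9   1.17 -1.54] rot [ 0. -0. -0.]
[[322.   208.    28.35]
 [322.   208.    36.12]]
```

```bash
echo '[[[0, 0, -2, 0, -0.07, 0], [0, 0, 0, 0, -0.07, 0], [0, 0, 0, 0, -0.07, 0], [0, 0, 0, 0, -0.07, 0], [0, 0, 0, 0, -0.07, 0], [0, 0, 0, 0, -0.07, 0], [0, 0, 0, 0, -0.07, 0], [0, 0, 0, 0, -0.07, 0]]]' | python3 drive.py
echo '[[[0, 0, 0, 0, -0.07, 0], [0, 0, 0, 0, -0.07, 0], [0, 0, 0, 0, -0.07, 0], [0, 0, 0, 0, -0.07, 0], [0, 0, 0, 0, 0, 0], [0, 0, 0, 0, 0, 0], [0, 0, 0, 0, 0, 0], [0, 0, 0, 0, 0, 0]]]' | python3 drive.py
echo '[[[0, 0, 0, 0, 0.105, 0], [0, 0, 0, 0, 0.105, 0], [0, 0, 0, 0, 0.105, 0], [0, 0, 0, 0, 0.105, 0], [0, 0, 0, 0, 0.105, 0], [0, 0, 0, 0, 0.105, 0], [0, 0, 0, 0, 0.105, 0], [0, 0, 0, 0, 0.105, 0]]]' | python3 drive.py
echo '[[[0, 0, -25, 0, 0, 0], [0, 0, -25, 0, 0, 0], [30, 0, 0, 0, 0, 0], [30, 0, 0, 0, 0, 0], [30, 0, 0, 0, 0, 0], [30, 0, 0, 0, 0, 0], [30, 0, 0, 0, 0, 0], [28, 0, 0, 0, 0, 0]]]' | python3 drive.py
echo '[[[0, 0, 0, 0, 0, -0.1], [0, 0, 0, 0, 0, -0.1], [0, 0, 0, 0, 0, -0.1], [0, 0, 0, 0, 0, 0], [0, 0, 0, 0, 0, 0]]]' | python3 drive.py
python3 - <<'E'
from h import *
to([462.3,14.0,86.5],3.284)
ct=cal('top'); t=r.get_image('top'); cv2.imwrite('pics/t12.png',t)
g=t.min(2); print([(b+[330,200],st[2:5],plane(ct,b+[330,200],26)) for b,st in blobs(g[200:275,330:400]>85,20)])
g=t.min(2)[230:300,200:300]; print('tray',[(b+[200,230],st[2:5]) for b,st in blobs(g>105,15)])
E
```

```text
t: 27.68
tool_pos: [636.9, -11.7, 194.8]
tcp_rot: [3.141, 0.563, 2.987]
ft_force: [-0.7, 0.1, -1.6]
finger_gap: 0.227
finger_force: 78.9
t: 28.35
tool_pos: [638.6, -13.5, 196.9]
tcp_rot: [3.141, 0.841, 2.985]
ft_force: [0.5, -0.5, -1.5]
finger_gap: 0.223
finger_force: 79.2
t: 29.02
tool_pos: [639.2, -13.9, 197.3]
tcp_rot: [3.141, -0.002, 2.985]
ft_force: [-1.3, 1.0, -1.4]
finger_gap: 0.221
finger_force: 79.1
t: 29.68
tool_pos: [461.3, 14.2, 246.2]
tcp_rot: [3.141, 0.001, 2.985]
ft_force: [0.3, 0.7, -1.1]
finger_gap: 0.227
finger_force: 79.3
t: 30.1
tool_pos: [462.5, 13.9, 246.1]
tcp_rot: [3.141, 0.001, -3.001]
ft_force: [0.1, 0.0, -1.4]
finger_gap: 0.225
finger_force: 79.1
tcp [462.52  13.9  246.11] rpy [ 3.14  0.   -3.  ] F [ 0.05  0.03 -1.38] t 30.1
move [  0.41   0.11 159.61] rot [ 0.  0. -0.]
[(array([364.37, 238.5 ]), array([  70,   75, 1999], dtype=int32), array([600.89, -47.52,  26.  ])), (array([361.59, 216.93]), array([ 12,  13, 121], dtype=int32), array([655.09, -40.02,  26.  ])), (array([349.84, 223.44]), array([10,  8, 64], dtype=int32), array([638.18, -10.73,  26.  ])), (array([345.2, 243.7]), array([ 9,  9, 60], dtype=int32), array([587.09,   0.29,  26.  ]))]
tray [(array([200.58, 234.54]), array([ 3, 13, 24], dtype=int32)), (array([240.1 , 291.79]), array([ 100,   22, 1249], dtype=int32))]
```

All three balls are in and the tray is empty. Standing the spoon on its mat.

```bash
echo '[[[0, 0, 35, 0, 0, 0], [0, 0, 35, 0, 0, 0], [0, 0, 35, 0, 0, 0], [0, 0, 25, 0, 0, 0], [0, 0, 15, 0, 0, 0], [0, 0, 7, 0, 0, 0], [0, 0, 0, 0, 0, 0], [0, 0, 0, 0, 0, 0]]]' | python3 drive.py
python3 -c "
from h import *
to([462.3,14.0,86.2],3.284)"
```

```text
t: 30.82
tool_pos: [462.2, 13.8, 93.8]
tcp_rot: [-3.142, 0.0, -3.0]
ft_force: [0.0, -0.6, -0.2]
finger_gap: 0.228
finger_force: 79.2
tcp [462.25  13.8   93.77] rpy [-3.14  0.   -3.  ] F [ 0.05 -0.64 -0.24] t 30.8
move [-0.08  0.19  7.57] rot [-0.  0. -0.]
```

```bash
echo '[[[0, 0, 3, 0, 0, 0], [0, 0, 3, 0, 0, 0], [0, 0, 1.5, 0, 0, 0], [0, 0, 0, 0, 0, 0], [0, 0, 0, 0, 0, 0], [0, 0, 0, 0, 0, 0]]]' | python3 drive.py
echo '[[[0, 0, 0, 0, 0, 0], [0, 0, 0, 0, 0, 0], [0, 0, 0, 0, 0, 0], [0, 0, 0, 0, 0, 0], [0, 0, 0, 0, 0, 0], [0, 0, 0, 0, 0, 0], [0, 0, 0, 0, 0, 0], [0, 0, 0, 0, 0, 0]]]' | python3 drive.py 1.0
echo '[[[0, 0, -15, 0, 0, 0], [0, 0, -35, 0, 0, 0], [0, 0, -35, 0, 0, 0], [0, 0, -35, 0, 0, 0], [0, 0, -30, 0, 0, 0], [0, 0, -30, 0, 0, 0], [0, 0, 0, 0, 0, 0], [0, 0, 0, 0, 0, 0]]]' | python3 drive.py
python3 - <<'E'
from h import *
ct,cs=cal('top'),cal('side'); t=r.get_image('top'); cv2.imwrite('pics/t13.png',t); s=r.get_image('side'); cv2.imwrite('pics/s13.png',s)
to([519,-302,250],np.pi)
def circ(im,x0,y0,x1,y1,a,b):
    e=cv2.HoughCircles(cv2.medianBlur(cv2.cvtColor(im[y0:y1,x0:x1],cv2.COLOR_BGR2GRAY),3),cv2.HOUGH_GRADIENT_ALT,1,30,param1=80,param2=.4,minRadius=a,maxRadius=b); return None if e is None else e[0]+[x0,y0,0]
print('lid',circ(t,415,215,540,335,26,36),'collar',circ(t,380,270,440,340,6,15))
def fit(m,off):
    for b,st in blobs(m,60): print(b+off,st[2:5])
# hub: black in lid
g=t.max(2)[235:312,430:510]; print('hub top');fit(g<45,[430,235])
g=s.max(2)[150:230,340:460]; print('hub side');fit(g<45,[340,150])
E
```

```text
t: 31.32
tool_pos: [462.1, 13.8, 86.0]
tcp_rot: [-3.141, 0.001, -2.998]
ft_force: [0.8, -0.6, 1.8]
finger_gap: 0.222
finger_force: 79.5
t: 31.98
tool_pos: [461.6, 13.9, 85.5]
tcp_rot: [-3.142, -0.0, -2.998]
ft_force: [-0.6, -0.5, -0.2]
finger_gap: 1.002
finger_force: 0.0
t: 32.65
tool_pos: [463.0, 13.8, 267.9]
tcp_rot: [-3.141, 0.005, -2.998]
ft_force: [0.4, 0.4, 0.1]
finger_gap: 0.999
finger_force: 0.0
tcp [461.32  13.91 264.64] rpy [ 3.14 -0.   -3.  ] F [-0.71  1.02 -1.14] t 32.8
move [ -12.02 -320.91   14.55] rot [ 0.   -0.    0.14]
lid [[463.   273.    31.94]] collar None
hub top
[465.46 273.62] [ 18  16 193]
hub side
[404.88 157.18] [ 11  17 142]
[388.26 194.07] [ 16  15 199]
[358.99 222.57] [ 9 16 93]
```

```bash
echo '[[[0, -39, 0, 0, 0, 0], [0, -39, 0, 0, 0, 0], [0, -39, 0, 0, 0, 0], [0, -39, 0, 0, 0, 0], [0, -39, 0, 0, 0, 0], [0, -39, 0, 0, 0, 0], [0, -39, 0, 0, 0, 0], [0, -39, 0, 0, 0, 0]]]' | python3 drive.py
echo '[[[0, 0, 0, 0, 0, 0.12], [0, 0, 0, 0, 0, 0.12], [0, 0, 0, 0, 0, 0.12], [0, 0, 0, 0, 0, 0.12], [0, 0, 0, 0, 0, 0.12], [0, 0, 0, 0, 0, 0], [0, 0, 0, 0, 0, 0]]]' | python3 drive.py
python3 - <<'E'
from h import *
to([519,-302,120])
c=cal('wrist'); im=r.get_image('wrist'); cv2.imwrite('pics/w14.png',im); print(proj(c,[519,-302,34]))
cv2.imwrite('pics/w14v.png',cv2.convertScaleAbs(im,alpha=1.6))
g=cv2.GaussianBlur(im,(5,5),0).max(2)
for b,st in blobs(g[:330]<40,300): print(b,st[:5],plane(c,b,34))
E
```

```text
t: 33.42
tool_pos: [505.2, -296.4, 263.0]
tcp_rot: [3.139, -0.002, -2.999]
ft_force: [1.3, -0.0, 0.5]
finger_gap: 1.002
finger_force: 0.0
t: 34.0
tool_pos: [505.5, -294.5, 263.6]
tcp_rot: [3.141, -0.003, 2.689]
ft_force: [0.1, 0.0, 1.0]
finger_gap: 0.999
finger_force: 0.0
tcp [ 505.51 -294.5   263.62] rpy [ 3.14 -0.    2.69] F [0.1  0.03 1.  ] t 34.0
move [-15.83  -0.91 143.57] rot [0. 0. 0.]
[323.11 226.73]
[570.22  33.81] [ 522    0  118   78 4659] [455.64 -19.92  34.  ]
[532.62 181.  ] [ 494  116  115  152 6334] [569.43 -90.17  34.  ]
[595.08 204.21] [ 542  120   98  155 8861] [620.67 -39.2   34.  ]
[322.54 223.57] [ 304  203   38   41 1111] [ 515.69 -301.05   34.  ]
[203.96 320.34] [189 307  25  23 369] [ 557.47 -470.8    34.  ]
[442.42 320.19] [433 307  26  23 391] [ 675.67 -228.11   34.  ]
```

View pics/w14v.png

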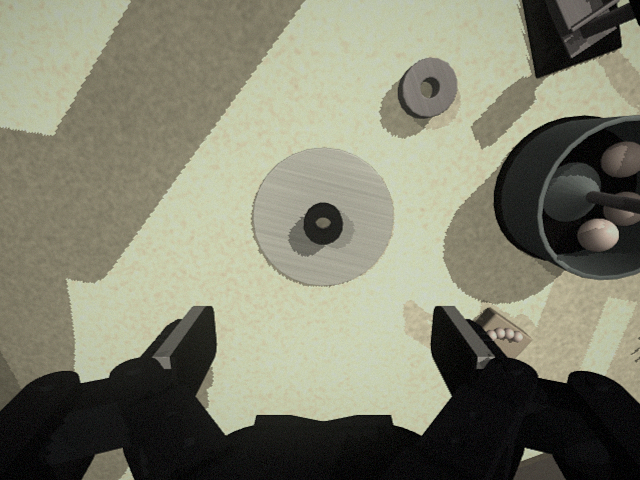

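The wrist view shows the lid plate with its centre at about (323,217), the hub at (323,223), the collar at (428,87), and all three balls in the barrel.

Run:
```python
from h import *
c=cal('wrist'); im=cv2.imread('pics/w14.png')
def f(box,fn,zs,amin):
    x0,y0,x1,y1=box; m=fn(cv2.GaussianBlur(im,(3,3),0)[y0:y1,x0:x1].astype(int)).astype(np.uint8)
    cs,_=cv2.findContours(m,cv2.RETR_EXTERNAL,cv2.CHAIN_APPROX_NONE)
    for k in cs:
        if cv2.contourArea(k)>amin:
            e=cv2.fitEllipse(k); p=np.array(e[0])+[x0,y0]; print(p,e[1],[plane(c,p,z) for z in zs])
print('lid')
f((240,135,405,300),lambda a:(a.max(2)-a.min(2)<14)&(a.max(2)>40),[5],4000)
print('hole');f((312,212,336,235),lambda a:a.max(2)>50,[34],20)
print('collar')
f((390,50,470,125),lambda a:(a.max(2)-a.min(2)<14)&(a.max(2)>30),[20],500)
f((415,75,442,103),lambda a:(a.max(2)-a.min(2)>14),[26],40)
# radius check
print(c[0][0,0]*79/(c[1][2]-5), c[1])
for b in((258,322),): pass
im2=cv2.imread('pics/w14.png'); print(im2[217,245:262].tolist(), im2[217,384:402].max(1))
```

```text
lid
[322.56 216.09] (136.8507843017578, 139.2403106689453) [array([ 514.09, -300.3 ,    5.  ])]
hole
[322.56 222.29] (9.056975364685059, 12.892189979553223) [array([ 514.82, -300.61,   34.  ])]
collar
[426.55  88.98] (55.531375885009766, 66.43927001953125) [array([ 441.83, -151.1 ,   20.  ])]
71.4768214308102 [ 441.76 -264.48  408.14]
[[110, 132, 127], [110, 132, 126], [112, 132, 129], [113, 132, 128], [107, 129, 126], [101, 121, 121], [80, 97, 96], [68, 80, 82], [78, 87, 88], [97, 109, 110], [96, 107, 108], [95, 106, 107], [92, 104, 103], [95, 105, 106], [92, 103, 105], [96, 104, 106], [96, 105, 106]] [105 108 107 109 112 111 105 109 106 109 122 130 129 132 131 131 129 130]
```

```bash
echo '[[[-3, -0.6, 35, 0, 0, 0], [-3, -0.6, 35, 0, 0, 0], [-3, -0.5, 35, 0, 0, 0], [-2.4, 0, 30, 0, 0, 0], [0, 0, 8, 0, 0, 0], [0, 0, 0, 0, 0, 0], [0, 0, 0, 0, 0, 0], [0, 0, 0, 0, 0, 0]]]' | python3 drive.py
cat >> h.py <<'E'
def ell(c,im,box,fn,z,amin,dbg=True):
    x0,y0,x1,y1=box; m=fn(cv2.GaussianBlur(im,(3,3),0)[y0:y1,x0:x1].astype(int)).astype(np.uint8)
    for k in cv2.findContours(m,cv2.RETR_EXTERNAL,cv2.CHAIN_APPROX_NONE)[0]:
        if cv2.contourArea(k)>amin:
            e=cv2.fitEllipse(k); p=np.array(e[0])+[x0,y0]; print(p,e[1],plane(c,p,z))
E
python3 - <<'E'
from h import *
to([515,-301,40])
c=cal('wrist'); im=r.get_image('wrist'); cv2.imwrite('pics/w15.png',im); 
p=proj(c,[515,-301,34]).astype(int); print(p, 42*c[0][0,0]/(c[1][2]-34))
x,y=p; print('hole'); ell(c,im,(x-22,y-22,x+22,y+22),lambda a:a.max(2)>50,34,60)
print('hub'); ell(c,im,(x-70,y-70,x+70,y+70),lambda a:a.max(2)<45,32,800)
print('plate'); ell(c,im,(0,0,640,y+90),lambda a:(a.max(2)-a.min(2)<14)&(a.max(2)>40),6,15000)
E
```

```text
t: 34.72
tool_pos: [517.0, -302.4, 125.3]
tcp_rot: [-3.141, 0.004, 2.686]
ft_force: [-0.1, -0.5, 0.4]
finger_gap: 0.998
finger_force: 0.0
tcp [ 516.98 -302.41  125.31] rpy [-3.14  0.    2.69] F [-0.11 -0.5   0.42] t 34.7
move [ 2.73  0.45 85.3 ] rot [0. 0. 0.]
[325 246] 65.19290261764701
hole
[325.67 243.18] (10.875985145568848, 18.750017166137695) [ 513.27 -299.75   34.  ]
hub
[325.52 245.71] (60.18404006958008, 65.13037109375) [ 515.34 -300.86   32.  ]
plate
[325.81 230.26] (203.86695861816406, 211.25425720214844) [ 511.6  -298.63    6.  ]
```

```bash
echo '[[[2, 0.5, 35, 0, 0, 0], [0, 0, 30, 0, 0, 0], [0, 0, 20, 0, 0, 0], [0, 0, 12, 0, 0, 0], [0, 0, 6, 0, 0, 0], [0, 0, 0, 0, 0, 0], [0, 0, 0, 0, 0, 0], [0, 0, 0, 0, 0, 0]]]' | python3 drive.py
python3 -c "
from h import *
to([515.3,-300.9,6])"
```

```text
t: 35.43
tool_pos: [515.5, -301.2, 21.8]
tcp_rot: [-3.141, 0.003, 2.685]
ft_force: [0.3, -0.3, -0.0]
finger_gap: 1.001
finger_force: 0.0
tcp [ 515.54 -301.2    21.77] rpy [-3.14  0.    2.68] F [ 0.27 -0.31 -0.04] t 35.4
move [ 0.4   0.17 15.77] rot [0. 0. 0.]
```

```bash
echo '[[[0.3, 0, 8, 0, 0, 0], [0, 0, 6, 0, 0, 0], [0, 0, 2, 0, 0, 0], [0, 0, 0, 0, 0, 0], [0, 0, 0, 0, 0, 0], [0, 0, 0, 0, 0, 0]]]' | python3 drive.py
echo '[[[0, 0, 0, 0, 0, 0], [0, 0, 0, 0, 0, 0], [0, 0, 0, 0, 0, 0], [0, 0, 0, 0, 0, 0], [0, 0, 0, 0, 0, 0], [0, 0, 0, 0, 0, 0], [0, 0, 0, 0, 0, 0], [0, 0, 0, 0, 0, 0]]]' | python3 drive.py 0.0 80
echo '[[[0, 0, 0, 0, 0, 0], [0, 0, 0, 0, 0, 0], [0, 0, -5, 0, 0, 0], [0, 0, -20, 0, 0, 0], [0, 0, -35, 0, 0, 0], [0, 0, -35, 0, 0, 0], [0, 0, -35, 0, 0, 0], [0, 0, -35, 0, 0, 0]]]' | python3 drive.py
echo '[[[0, 0, -35, 0, 0, 0], [0, 0, -25, 0, 0, 0], [0, 0, 0, 0, 0, 0], [0, 0, 0, 0, 0, 0]]]' | python3 drive.py
python3 - <<'E'
from h import *
to([605.8,-45.3,215])
c=cal('wrist'); im=r.get_image('wrist'); cv2.imwrite('pics/w16.png',im); cv2.imwrite('pics/w16v.png',cv2.convertScaleAbs(im,alpha=1.8))
E
```

```text
t: 35.93
tool_pos: [513.8, -300.0, 3.5]
tcp_rot: [-3.142, -0.0, 2.685]
ft_force: [0.1, 0.7, -0.7]
finger_gap: 1.003
finger_force: 0.0
t: 36.6
tool_pos: [514.6, -300.1, 4.4]
tcp_rot: [3.141, 0.001, 2.685]
ft_force: [1.0, 1.9, 5.6]
finger_gap: 0.494
finger_force: 82.7
t: 37.27
tool_pos: [513.0, -299.7, 169.6]
tcp_rot: [3.142, -0.001, 2.685]
ft_force: [0.6, -1.1, -3.2]
finger_gap: 0.499
finger_force: 82.3
t: 37.6
tool_pos: [514.5, -300.7, 230.4]
tcp_rot: [-3.141, 0.004, 2.685]
ft_force: [-0.3, -0.6, -3.3]
finger_gap: 0.496
finger_force: 82.3
tcp [ 514.52 -300.68  230.44] rpy [-3.14  0.    2.68] F [-0.31 -0.62 -3.33] t 37.6
move [ 30.79 269.47  15.12] rot [0. 0. 0.]
```

Run:
```python
from h import *
from scipy.optimize import least_squares
s=r.get_state(); c=cal('wrist'); im=cv2.GaussianBlur(cv2.imread('pics/w16.png'),(3,3),0).astype(int)
m=((im.max(2)-im.min(2)<14)&(im.max(2)>40)).astype(np.uint8)
n,l,st,ce=cv2.connectedComponentsWithStats(m); i=1+np.argmax(st[1:,4]); print(st[i])
T=R.from_euler('xyz',s['tcp_rot']); pts=[]
for x in range(st[i][0]+15,st[i][0]+st[i][2]-15,4):
    y=np.argmax(l[:,x]==i)
    if 5<y<300: pts.append(T.inv().apply(plane(c,(x,y),s['tool_pos'][2]-4.4+3)-s['tool_pos'])[:2])
P=np.array(pts); f=least_squares(lambda q:np.hypot(*(P-q[:2]).T)-q[2],[0,0,79],loss='soft_l1'); print(len(P),f.x,np.abs(f.fun).mean(),np.median(np.abs(f.fun)))
f=least_squares(lambda q:np.hypot(*(P-q[:2]).T)-79,[0,0],loss='soft_l1'); print(f.x,np.median(np.abs(f.fun)))
```

```text
[   69   131   442   274 29752]
84 [ 7.15 -2.88 66.31] 2.118409795145727 1.216045937739743
[-6.63 -4.05] 1.4131871598700272
```

View pics/w16v.png

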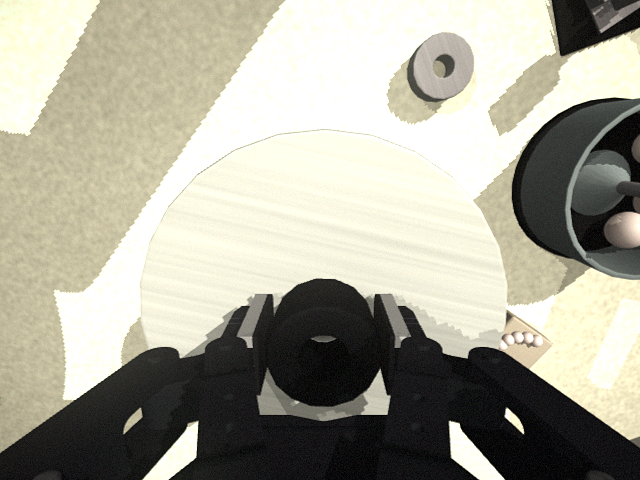

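The lid is held squarely: hub in the pads at (323,335), plate arc through (323,129), (141,290) and (507,290).

Run:
```python
from h import *
from scipy.optimize import least_squares
s=r.get_state(); c=cal('wrist'); T=R.from_euler('xyz',s['tcp_rot'])
P=np.array([T.inv().apply(plane(c,p,s['tool_pos'][2]+1.6)-s['tool_pos'])[:2] for p in((323,129),(200,178),(152,240),(141,290),(497,240),(507,290),(445,175),(260,140),(390,141))])
f=least_squares(lambda q:np.hypot(*(P-q[:2]).T)-q[2],[0,0,79]); print(f.x,f.fun)
f=least_squares(lambda q:np.hypot(*(P-q[:2]).T)-79,[0,0]); print(f.x,f.fun)
for p in((323,279),(323,392),(267,335),(380,335),(323,341)): print(T.inv().apply(plane(c,p,s['tool_pos'][2]+29.6)-s['tool_pos']))
```

```text
[-3.82 -0.45 78.32] [ 0.54 -0.86  0.13  0.12  0.33 -0.03 -0.85  0.39  0.22]
[-4.69 -0.45] [ 0.73 -0.86 -0.15 -0.4   0.05 -0.55 -0.84  0.54  0.36]
[ 26.35  -0.91 -29.59]
[-18.25  -0.94 -29.61]
[  5.34 -20.6  -29.6 ]
[  5.31  19.09 -29.6 ]
[  2.95  -0.93 -29.6 ]
```

Run:
```python
from h import *
s=r.get_state(); K,o,M=cal('wrist'); T=R.from_euler('xyz',s['tcp_rot']).as_matrix()
oc=T.T@(o-s['tool_pos']); Mc=T.T@M
def wc(p,q): A=R.from_euler('xyz',q).as_matrix(); return (K,A@oc+np.array(p),A@Mc)
c=wc([636.59,-14.07,190.06],[3.141,-.0025,2.984])
print('stud wrist',plane(c,(180+115/1.5,100+198/1.5),146))
c=wc([638.6,-13.5,195.8],[0,0,0])
z=np.load('w1.npz'); c1=(z['K'],z['o'],z['M'])
# target TCP so that lid centre (tool -4.3,-0.4) is on stud
tx,ty=T[:2,0],T[:2,1]
for S in([605.8,-45.3],): print(np.array(S)-(-4.3)*tx-(-.4)*ty)
c=cal('wrist'); print('collar',plane(c,(443.5,63),26),plane(c,(444,66),26))
```

```text
stud wrist [606.81 -45.92 146.  ]
[602.12 -43.04]
collar [ 437.71 -148.02   26.  ] [ 440.11 -148.48   26.  ]
```

```bash
echo '[[[2.3, 17, 0, 0, 0, 0], [4.6, 36, 0, 0, 0, 0], [4.6, 36, 0, 0, 0, 0], [4.6, 36, 0, 0, 0, 0], [4.6, 36, 0, 0, 0, 0], [4.6, 36, 0, 0, 0, 0], [4.6, 36, 0, 0, 0, 0], [4.6, 36, 0, 0, 0, 0]]]' | python3 drive.py
echo '[[[0, 0, 10, 0, 0, 0], [0, 0, 20, 0, 0, 0], [0, 0, 18, 0, 0, 0], [0, 0, 0, 0, 0, 0], [0, 0, 0, 0, 0, 0], [0, 0, 0, 0, 0, 0]]]' | python3 drive.py
python3 -c "
from h import *
to([602.5,-43.3,156])"
```

```text
t: 38.32
tool_pos: [600.1, -41.4, 225.1]
tcp_rot: [-3.14, -0.005, 2.685]
ft_force: [0.9, -0.2, -2.7]
finger_gap: 0.496
finger_force: 82.4
t: 38.82
tool_pos: [601.0, -43.6, 179.9]
tcp_rot: [-3.141, -0.002, 2.684]
ft_force: [-0.7, -0.6, -2.5]
finger_gap: 0.493
finger_force: 82.8
tcp [600.97 -43.63 179.92] rpy [-3.14 -0.    2.68] F [-0.71 -0.61 -2.47] t 38.8
move [-1.27  0.99 23.91] rot [0. 0. 0.]
```

```bash
echo '[[[-1.3, 1, 8, 0, 0, 0], [0, 0, 8, 0, 0, 0], [0, 0, 5, 0, 0, 0], [0, 0, 0, 0, 0, 0], [0, 0, 0, 0, 0, 0], [0, 0, 0, 0, 0, 0]]]' | python3 drive.py
echo '[[[0, 0, 4, 0, 0, 0], [0, 0, 4, 0, 0, 0], [0, 0, 4, 0, 0, 0], [0, 0, 0, 0, 0, 0], [0, 0, 0, 0, 0, 0]]]' | python3 drive.py
python3 -c "
from h import *
to([602.5,-43.3,156]); print(r.get_state()['moment'])"
```

```text
t: 39.32
tool_pos: [603.2, -43.1, 159.7]
tcp_rot: [3.142, 0.0, 2.685]
ft_force: [-0.1, -0.4, -1.4]
finger_gap: 0.502
finger_force: 82.8
t: 39.73
tool_pos: [602.7, -43.0, 146.9]
tcp_rot: [-3.141, -0.001, 2.685]
ft_force: [0.4, -0.6, -2.7]
finger_gap: 0.496
finger_force: 82.7
tcp [602.7  -43.01 146.88] rpy [-3.14 -0.    2.68] F [ 0.43 -0.61 -2.67] t 39.7
move [ 0.06 -0.35 -9.12] rot [0. 0. 0.]
[0.02 0.03 0.04]
```

```bash
echo '[[[0, 0, 4, 0, 0, 0], [0, 0, 4, 0, 0, 0], [0, 0, 4, 0, 0, 0], [0, 0, 4, 0, 0, 0], [0, 0, 0, 0, 0, 0], [0, 0, 0, 0, 0, 0]]]' | python3 drive.py
echo '[[[0, 0, 6, 0, 0, 0], [0, 0, 6, 0, 0, 0], [0, 0, 6, 0, 0, 0], [0, 0, 6, 0, 0, 0], [0, 0, 5, 0, 0, 0], [0, 0, 4, 0, 0, 0], [0, 0, 0, 0, 0, 0], [0, 0, 0, 0, 0, 0]]]' | python3 drive.py
python3 -c "
from h import *
to([602.5,-43.3,84.4]); print(r.get_state()['moment'])"
```

```text
t: 40.23
tool_pos: [602.7, -43.0, 130.9]
tcp_rot: [-3.141, -0.001, 2.685]
ft_force: [-0.8, -0.5, -1.8]
finger_gap: 0.496
finger_force: 82.7
t: 40.9
tool_pos: [602.8, -43.0, 98.1]
tcp_rot: [-3.141, -0.001, 2.685]
ft_force: [-0.2, -1.1, -3.5]
finger_gap: 0.498
finger_force: 82.7
tcp [602.85 -43.02  98.09] rpy [-3.14 -0.    2.68] F [-0.17 -1.08 -3.51] t 40.9
move [ 0.18 -0.4  13.69] rot [0. 0. 0.]
[-0.07 -0.05 -0.  ]
```

```bash
echo '[[[0, 0, 5, 0, 0, 0], [0, 0, 4, 0, 0, 0], [0, 0, 3, 0, 0, 0], [0, 0, 1.5, 0, 0, 0], [0, 0, 0, 0, 0, 0], [0, 0, 0, 0, 0, 0]]]' | python3 drive.py
python3 -c "
from h import *
to([602.5,-43.3,84.4])"
echo '[[[0, 0, 0, 0, 0, 0], [0, 0, 0, 0, 0, 0], [0, 0, 0, 0, 0, 0], [0, 0, 0, 0, 0, 0], [0, 0, 0, 0, 0, 0], [0, 0, 0, 0, 0, 0]]]' | python3 drive.py 1.0
echo '[[[0, 0, -15, 0, 0, 0], [0, 0, -35, 0, 0, 0], [0, 0, -35, 0, 0, 0], [0, 0, -35, 0, 0, 0], [0, 0, -35, 0, 0, 0], [0, 0, -35, 0, 0, 0], [0, 0, 0, 0, 0, 0], [0, 0, 0, 0, 0, 0]]]' | python3 drive.py
python3 - <<'E'
from h import *
to([441,-148.3,200])
c=cal('wrist'); im=r.get_image('wrist'); cv2.imwrite('pics/w17.png',im); t=r.get_image('top'); cv2.imwrite('pics/t17.png',t); s=r.get_image('side'); cv2.imwrite('pics/s17.png',s)
ct=cal('top'); print(proj(ct,[441,-148.3,26]))
ell(ct,t,(385,280,425,325),lambda a:(a.max(2)<75),20,80)
e=cv2.HoughCircles(cv2.medianBlur(cv2.cvtColor(t,cv2.COLOR_BGR2GRAY)[275:330,375:435],3),cv2.HOUGH_GRADIENT_ALT,1,30,param1=60,param2=.3,minRadius=6,maxRadius=15); print(e)
E
```

```text
t: 41.4
tool_pos: [603.1, -43.1, 85.0]
tcp_rot: [3.142, 0.0, 2.685]
ft_force: [-0.0, 0.5, -2.2]
finger_gap: 0.497
finger_force: 82.7
tcp [603.13 -43.08  84.97] rpy [3.14 0.   2.68] F [-0.04  0.46 -2.18] t 41.4
move [ 0.47 -0.48  0.57] rot [0. 0. 0.]
t: 41.9
tool_pos: [603.2, -43.1, 85.2]
tcp_rot: [3.142, 0.0, 2.685]
ft_force: [-0.1, 0.8, -0.0]
finger_gap: 1.002
finger_force: 0.0
t: 42.57
tool_pos: [604.8, -43.3, 278.7]
tcp_rot: [3.14, 0.006, 2.685]
ft_force: [-0.2, 0.7, -1.7]
finger_gap: 1.0
finger_force: 0.0
tcp [604.78 -43.33 278.73] rpy [3.14 0.01 2.68] F [-0.25  0.69 -1.67] t 42.6
move [ 101.17 -166.59   77.78] rot [0. 0. 0.]
[404.49 303.57]
[[[28.  28.  11.1]]]
```

```bash
echo '[[[17, -28, 10, 0, 0, 0], [17, -28, 10, 0, 0, 0], [17, -28, 10, 0, 0, 0], [17, -28, 10, 0, 0, 0], [17, -28, 18, 0, 0, 0], [16, -27, 18, 0, 0, 0], [0, 0, 0, 0, 0, 0], [0, 0, 0, 0, 0, 0]]]' | python3 drive.py
python3 - <<'E'
from h import *
to([441,-148.3,140]); cs,ct,c=cal('side'),cal('top'),cal('wrist')
im=r.get_image('wrist'); cv2.imwrite('pics/w18.png',im); s=cv2.imread('pics/s17.png')
P=[606,-45.5]
p=proj(cs,P+[100]); print('hub exp',p, 'plate exp L/R', proj(cs,[606-79,-45.5,83]),proj(cs,[606+79,-45.5,83]))
x,y=p.astype(int); 
for b,st in blobs(cv2.GaussianBlur(s,(3,3),0).max(2)[y-30:y+30,x-30:x+30]<42,60): print('hub',b+[x-30,y-30],st[:5]+[x-30,y-30,0,0,0])
print('stud row', s[y-40:y,x].max(1))
x,y=proj(c,[441,-148.3,26]).astype(int); print('collar exp',x,y,54*c[0][0,0]/(c[1][2]-26))
g=cv2.medianBlur(cv2.cvtColor(im,cv2.COLOR_BGR2GRAY),5)
e=cv2.HoughCircles(g[y-80:y+80,x-80:x+80],cv2.HOUGH_GRADIENT_ALT,1,10,param1=60,param2=.3,minRadius=8,maxRadius=60)
for q in e[0]: q=q+[x-80,y-80,0]; print(q,plane(c,q[:2],26))
print('row',im[y,x-70:x+70:3].max(1)); print('col',im[y-70:y+70:3,x].max(1)); print('sat',(im[y,x-70:x+70:3].max(1).astype(int)-im[y,x-70:x+70:3].min(1)))
E
```

```text
t: 43.38
tool_pos: [435.8, -148.2, 195.5]
tcp_rot: [-3.141, -0.006, 2.682]
ft_force: [0.8, 0.1, 0.3]
finger_gap: 0.999
finger_force: 0.0
tcp [ 435.78 -148.22  195.49] rpy [-3.14 -0.01  2.68] F [0.76 0.13 0.34] t 43.4
move [-5.05  2.25 55.46] rot [0. 0. 0.]
hub exp [331.17 213.11] plate exp L/R [366.97 225.1 ] [296.6 214.6]
hub [331.16 214.42] [323 205  18  19 262]
stud row [ 88  86  91  92  90  95  91  90  95 108 125 146 149 151 154 150 151 152
 152 144 134 116 103  88  87  80  80  76  75  74  73  72  76  74  77  73
  69  54  26   7]
collar exp 326 230 62.7516860371582
[326.   232.    30.75] [ 441.7  -149.36   26.  ]
[326.   232.    10.77] [ 441.7  -149.36   26.  ]
[394.  265.   13.9] [ 496.72 -107.66   26.  ]
row [138 141 139 140 137 139 138 139 138 140  94  96  99  80  89  89  88  82
  84  89  44  78  77  71  71  76  63  81  85  88  86  85  86  85 128 125
 121 140 137 139 138 132 133 135 134 135 135]
col [140 137 140 141 138 134 141 138 141 138 139 137 139  62  64  88  85  88
  91  90  87  77  77  71  71  74  41  53  91  83  83  84  88  85  98 101
 135 141 140 139 140 140 138 139 140 140 140]
sat [21 20 18 21 21 23 22 22 18 15 17 18 18 14  7  9  8  7 10  7  5 14 15 14
 11 14  8  8  9  8  7  8  8 11 25 24 22 22 22 19 22 20 24 22 22 20 24]
```

The lid is home: the hub is seen at (331,214) against an expected (331,213). The collar is at (442,−149.2). Descending onto it.

```bash
echo '[[[-3, 1, 30, 0, 0, 0], [-2, 0.8, 30, 0, 0, 0], [0, 0, 30, 0, 0, 0], [0, 0, 25, 0, 0, 0], [0, 0, 15, 0, 0, 0], [0, 0, 10, 0, 0, 0], [0, 0, 0, 0, 0, 0], [0, 0, 0, 0, 0, 0]]]' | python3 drive.py
python3 - <<'E'
from h import *
to([442,-149.2,2]); c=cal('wrist'); im=r.get_image('wrist'); cv2.imwrite('pics/w19.png',im)
x,y=proj(c,[442,-149.2,26]).astype(int); print(x,y,27*c[0][0,0]/(c[1][2]-26))
g=cv2.medianBlur(cv2.cvtColor(im,cv2.COLOR_BGR2GRAY),5)
e=cv2.HoughCircles(g[y-110:y+110,x-110:x+110],cv2.HOUGH_GRADIENT_ALT,1,10,param1=60,param2=.3,minRadius=10,maxRadius=90)
for q in ([] if e is None else e[0]): q=q+[x-110,y-110,0]; print(q,plane(c,q[:2],26))
ct=cal('top'); t=cv2.imread('pics/t17.png'); print('top',plane(ct,(403,303),26))
E
```

```text
t: 44.1
tool_pos: [444.8, -148.8, 59.4]
tcp_rot: [3.141, 0.0, 2.686]
ft_force: [-0.5, 0.2, -0.4]
finger_gap: 1.003
finger_force: 0.0
tcp [ 444.81 -148.75   59.42] rpy [3.14 0.   2.69] F [-0.49  0.24 -0.42] t 44.1
move [ 2.32 -1.64 57.42] rot [0. 0. 0.]
321 277 55.526784393348855
[320.  275.   52.6] [ 440.14 -149.24   26.  ]
[320.   275.    17.96] [ 440.14 -149.24   26.  ]
[349.  287.   19.1] [ 452.83 -138.59   26.  ]
[412.   348.    14.17] [ 500.91 -122.74   26.  ]
[262.   307.    16.24] [ 442.79 -184.98   26.  ]
top [ 442.34 -144.61   26.  ]
```

```bash
echo '[[[3, -1.3, 15, 0, 0, 0], [0, 0, 15, 0, 0, 0], [0, 0, 12, 0, 0, 0], [0, 0, 8, 0, 0, 0], [0, 0, 4, 0, 0, 0], [0, 0, 0, 0, 0, 0], [0, 0, 0, 0, 0, 0]]]' | python3 drive.py
python3 -c "
from h import *
to([441.2,-149.2,2])"
```

```text
t: 44.73
tool_pos: [441.5, -149.1, 5.9]
tcp_rot: [3.142, 0.001, 2.685]
ft_force: [0.0, 0.3, 0.2]
finger_gap: 1.004
finger_force: 0.0
tcp [ 441.54 -149.14    5.87] rpy [3.14 0.   2.68] F [0.   0.26 0.17] t 44.7
move [ 0.28 -0.2   3.87] rot [0. 0. 0.]
```

```bash
echo '[[[0, 0, 3, 0, 0, 0], [0, 0, 0, 0, 0, 0], [0, 0, 0, 0, 0, 0], [0, 0, 0, 0, 0, 0]]]' | python3 drive.py 
echo '[[[0, 0, 0, 0, 0, 0], [0, 0, 0, 0, 0, 0], [0, 0, 0, 0, 0, 0], [0, 0, 0, 0, 0, 0], [0, 0, 0, 0, 0, 0], [0, 0, 0, 0, 0, 0], [0, 0, 0, 0, 0, 0]]]' | python3 drive.py 0.0 60
echo '[[[0, 0, -5, 0, 0, 0], [0, 0, -20, 0, 0, 0], [0, 0, -35, 0, 0, 0], [0, 0, -35, 0, 0, 0], [0, 0, -35, 0, 0, 0], [0, 0, -35, 0, 0, 0], [0, 0, 0, 0, 0, 0], [0, 0, 0, 0, 0, 0]]]' | python3 drive.py
python3 - <<'E'
from h import *
to([606.2,-45.5,200]); s=r.get_state(); T=R.from_euler('xyz',s['tcp_rot']); c=cal('wrist'); im=r.get_image('wrist'); cv2.imwrite('pics/w20.png',im)
tl=lambda p,z:T.inv().apply(plane(c,p,z)-s['tool_pos'])
zc=s['tool_pos'][2]-3  # collar underside approx
x,y=proj(c,s['tool_pos']+[0,0,23]).astype(int); print(x,y)
g=cv2.medianBlur(cv2.cvtColor(im,cv2.COLOR_BGR2GRAY),5)
e=cv2.HoughCircles(g[y-110:y+110,x-110:x+110],cv2.HOUGH_GRADIENT_ALT,1,10,param1=60,param2=.3,minRadius=12,maxRadius=95)
for q in ([] if e is None else e[0]): q=q+[x-110,y-110,0]; print(q,tl(q[:2],zc+26))
print('col',g[y-110:y+70:4,x])
E
```

```text
t: 45.07
tool_pos: [441.0, -148.9, 2.3]
tcp_rot: [3.142, 0.0, 2.685]
ft_force: [0.4, -0.0, 0.1]
finger_gap: 1.002
finger_force: 0.0
t: 45.65
tool_pos: [441.2, -149.0, 2.8]
tcp_rot: [3.142, 0.001, 2.685]
ft_force: [-2.9, 1.0, 7.1]
finger_gap: 0.652
finger_force: 62.9
t: 46.32
tool_pos: [442.5, -149.6, 169.9]
tcp_rot: [3.142, 0.006, 2.685]
ft_force: [-0.8, -0.5, -2.1]
finger_gap: 0.652
finger_force: 64.0
tcp [ 442.51 -149.64  169.9 ] rpy [3.14 0.01 2.68] F [-0.84 -0.47 -2.08] t 46.3
move [-101.15  165.66  -29.5 ] rot [0. 0. 0.]
325 338
[322.   340.    65.79] [ -0.56  -1.29 -23.  ]
[322.   340.    79.82] [ -0.56  -1.29 -23.  ]
[322.   340.    24.72] [ -0.56  -1.29 -23.  ]
[257.   342.    32.51] [ -1.38 -25.59 -22.99]
[292.   361.    32.52] [ -9.56 -12.71 -22.95]
[274.   344.    23.67] [ -2.24 -19.27 -22.99]
[399.   261.    17.79] [ 30.54  25.62 -23.17]
col [151 154 154 152 152 153 150  62  63  64  65  65  99  95  92  92  92  93
  94  94  92  91  89 149 149 150  35  34  33  45  51  51  50  50  77  76
  74  46  44  43  44  46  45  45 147]
```

Run:
```python
from h import *
s=r.get_state(); T=R.from_euler('xyz',s['tcp_rot']); c=cal('wrist'); im=cv2.imread('pics/w20.png')
tl=lambda p,z:T.inv().apply(plane(c,p,z)-s['tool_pos'])
g=cv2.medianBlur(cv2.cvtColor(im,cv2.COLOR_BGR2GRAY),3)
zt=s['tool_pos'][2]+23.2
col=g[245:385,322].astype(int); e=[245+i for i in range(1,139) if abs(col[i+1]-col[i-1])>12]; print(e)
for y in e: print(y,tl((322,y),zt)[:2], 'bottom' ,tl((322,y),zt-26)[0])
row=g[340,240:410].astype(int); e=[240+i for i in range(1,169) if abs(row[i+1]-row[i-1])>12]; print(e)
for x in e: print(x,tl((x,340),zt)[1])
```

```text
[253, 254, 255, 274, 275, 276, 318, 319, 320, 330, 331, 332, 341, 363, 364, 376, 377, 378]
253 [33.49 -1.24] bottom 25.4177683095272
254 [33.13 -1.24] bottom 24.976385420136506
255 [32.76 -1.24] bottom 24.534290769685185
274 [25.74 -1.26] bottom 15.996932394519014
275 [25.36 -1.26] bottom 15.540233145479174
276 [24.99 -1.26] bottom 15.082784752163656
318 [ 8.6  -1.28] bottom -4.831808423622883
319 [ 8.2  -1.28] bottom -5.323299006327795
320 [ 7.8  -1.28] bottom -5.81562598666733
330 [ 3.71 -1.29] bottom -10.785371394950348
331 [ 3.29 -1.29] bottom -11.287041398735495
332 [ 2.88 -1.29] bottom -11.789573929931517
341 [-0.87 -1.3 ] bottom -16.351550337129037
363 [-10.3   -1.31] bottom -27.808364773087046
364 [-10.74  -1.31] bottom -28.339716926307876
376 [-16.04  -1.32] bottom -34.79000173915092
377 [-16.49  -1.32] bottom -35.333774319829146
378 [-16.94  -1.32] bottom -35.878520308000965
[251, 252, 253, 289, 297, 298, 299, 319, 320, 348, 349, 370, 371, 372, 393, 394, 395]
251 -27.742938571618716
252 -27.37043716605609
253 -26.997935726232793
289 -13.58786107496251
297 -10.607838455894127
298 -10.235335474336738
299 -9.862832458518508
319 -2.4127649473644626
320 -2.0402612120669366
348 8.389857286235006
349 8.762362015102568
370 16.58496923564489
371 16.957474718257927
372 17.32998023513216
393 25.152604003839567
394 25.525110274461653
395 25.897616579345073
```

```bash
echo '[[[-12, 20, -10, 0, 0, 0], [-16, 27, -5, 0, 0, 0], [-18, 30, 0, 0, 0, 0], [-18, 30, 0, 0, 0, 0], [-18, 30, 0, 0, 0, 0], [-17.6, 29, 0, 0, 0, 0], [0, 0, 0, 0, 0, 0], [0, 0, 0, 0, 0, 0]]]' | python3 drive.py
python3 -c "
from h import *
to([605.1,-44.3,160])"
```

```text
t: 47.03
tool_pos: [602.5, -42.3, 178.2]
tcp_rot: [-3.14, -0.006, 2.687]
ft_force: [-0.1, -1.3, -0.6]
finger_gap: 0.648
finger_force: 64.1
tcp [602.55 -42.33 178.16] rpy [-3.14 -0.01  2.69] F [-0.13 -1.26 -0.65] t 47.0
move [-3.26 -0.61 18.14] rot [0. 0. 0.]
```

```bash
echo '[[[0, 0, 6, 0, 0, 0], [0, 0, 6, 0, 0, 0], [0, 0, 4, 0, 0, 0], [0, 0, 0, 0, 0, 0], [0, 0, 0, 0, 0, 0], [0, 0, 0, 0, 0, 0]]]' | python3 drive.py
python3 -c "
from h import *
to([605.1,-44.3,155])"
```

```text
t: 47.53
tool_pos: [603.3, -44.2, 166.3]
tcp_rot: [3.141, 0.0, 2.684]
ft_force: [-0.0, -0.7, -1.8]
finger_gap: 0.656
finger_force: 64.1
tcp [603.25 -44.21 166.35] rpy [3.14 0.   2.68] F [-0.01 -0.69 -1.79] t 47.5
move [-1.69  0.73 11.35] rot [0. 0. 0.]
```

```bash
echo '[[[-1.7, 0.7, 5, 0, 0, 0], [0, 0, 4, 0, 0, 0], [0, 0, 0, 0, 0, 0], [0, 0, 0, 0, 0, 0]]]' | python3 drive.py
echo '[[[0, 0, 3, 0, 0, 0], [0, 0, 3, 0, 0, 0], [0, 0, 3, 0, 0, 0], [0, 0, 3, 0, 0, 0], [0, 0, 3, 0, 0, 0], [0, 0, 0, 0, 0, 0], [0, 0, 0, 0, 0, 0]]]' | python3 drive.py
python3 -c "
from h import *
to([605.1,-44.3,116.8]);print(r.get_state()['moment'])"
```

```text
t: 47.87
tool_pos: [604.9, -43.8, 156.4]
tcp_rot: [-3.141, -0.001, 2.685]
ft_force: [-1.2, -0.4, -1.6]
finger_gap: 0.649
finger_force: 64.1
t: 48.45
tool_pos: [605.0, -43.9, 141.6]
tcp_rot: [-3.141, -0.001, 2.685]
ft_force: [0.2, -0.4, -1.0]
finger_gap: 0.652
finger_force: 64.1
tcp [605.   -43.87 141.58] rpy [-3.14 -0.    2.68] F [ 0.16 -0.4  -0.97] t 48.5
move [-0.29 -0.34 24.78] rot [0. 0. 0.]
[-0.02 -0.02 -0.04]
```

```bash
echo '[[[0, 0, 5, 0, 0, 0], [0, 0, 5, 0, 0, 0], [0, 0, 5, 0, 0, 0], [0, 0, 5, 0, 0, 0], [0, 0, 2, 0, 0, 0], [0, 0, 0, 0, 0, 0], [0, 0, 0, 0, 0, 0]]]' | python3 drive.py
echo '[[[0, 0, 1, 0, 0, 0], [0, 0, 1, 0, 0, 0], [0, 0, 0.7, 0, 0, 0], [0, 0, 0, 0, 0, 0], [0, 0, 0, 0, 0, 0], [0, 0, 0, 0, 0, 0]]]' | python3 drive.py
echo '[[[0, 0, 0, 0, 0, 0], [0, 0, 0, 0, 0, 0], [0, 0, 0, 0, 0, 0], [0, 0, 0, 0, 0, 0], [0, 0, 0, 0, 0, 0], [0, 0, 0, 0, 0, 0]]]' | python3 drive.py 1.0
echo '[[[0, 0, -10, 0, 0, 0], [0, 0, -30, 0, 0, 0], [0, 0, -35, 0, 0, 0], [0, 0, -35, 0, 0, 0], [25, 0, -25, 0, 0, 0], [40, 0, 0, 0, 0, 0], [40, 0, 0, 0, 0, 0], [40, 0, 0, 0, 0, 0]]]' | python3 drive.py
echo '[[[40, 0, 0, 0, 0, 0], [40, 0, 0, 0, 0, 0], [40, 0, 0, 0, 0, 0], [0, 0, 0, 0, 0, 0], [0, 0, 0, 0, 0, 0], [0, 0, 0, 0, 0, 0]]]' | python3 drive.py
python3 - <<'E'
from h import *
to([500,0,300]); ct,cs=cal('top'),cal('side')
t=r.get_image('top'); s=r.get_image('side'); cv2.imwrite('pics/t21.png',t); cv2.imwrite('pics/s21.png',s)
for n,c,im in(('top',ct,t),('side',cs,s)):
    g=cv2.medianBlur(im,3).max(2).astype(int)
    for m,P in(('tip',[606,-45.5,147]),('coltop',[606,-45.5,140]),('colbot',[606,-45.5,114]),('hubbot',[606,-45.5,86]),('plateL',[606-79,-45.5,83]),('grip',[461,14,100]),('griptop',[461,14,126]),('ball',[638,-11,26])): print(n,m,proj(c,P))
x=int(round(proj(cs,[606,-45.5,120])[0])); y=int(proj(cs,[606,-45.5,120])[1])
print('side col from row',y-35,cv2.medianBlur(s,3).max(2)[y-35:y+40,x])
for yy in(y-4,y,y+4): print(yy,cv2.medianBlur(s,3).max(2)[yy,x-25:x+26])
x,y=proj(cs,[461,14,98]).astype(int)
for b,st in blobs(s[y-40:y+30,x-30:x+30].max(2)<42,60): print('grip',b+[x-30,y-40],st[2:5])
p=proj(ct,[606,-45.5,83]).astype(int); g=cv2.medianBlur(cv2.cvtColor(t,cv2.COLOR_BGR2GRAY),3)[p[1]-45:p[1]+45,p[0]-45:p[0]+45]
e=cv2.HoughCircles(g,cv2.HOUGH_GRADIENT_ALT,1,10,param1=60,param2=.3,minRadius=8,maxRadius=42); print('top circles',None if e is None else e[0]+[p[0]-45,p[1]-45,0])
E
```

```text
t: 49.03
tool_pos: [605.1, -43.9, 119.7]
tcp_rot: [-3.141, -0.001, 2.685]
ft_force: [-0.2, 0.6, -0.7]
finger_gap: 0.65
finger_force: 64.1
t: 49.53
tool_pos: [605.3, -43.9, 117.4]
tcp_rot: [-3.142, 0.0, 2.685]
ft_force: [-0.4, -0.8, -1.2]
finger_gap: 0.653
finger_force: 64.1
t: 50.03
tool_pos: [605.3, -43.9, 117.4]
tcp_rot: [3.142, 0.0, 2.685]
ft_force: [-0.5, 0.2, 0.0]
finger_gap: 1.0
finger_force: 0.0
t: 50.7
tool_pos: [474.2, 20.4, 253.7]
tcp_rot: [3.141, 0.002, 2.684]
ft_force: [-0.9, 1.3, 0.6]
finger_gap: 0.995
finger_force: 0.0
t: 51.2
tool_pos: [368.0, 73.0, 253.4]
tcp_rot: [3.14, 0.002, 2.685]
ft_force: [0.1, 0.4, -0.1]
finger_gap: 1.002
finger_force: 0.0
tcp [368.03  72.97 253.4 ] rpy [3.14 0.   2.69] F [ 0.09  0.43 -0.08] t 51.2
move [-150.74   -7.32  -46.24] rot [0. 0. 0.]
top tip [368.57 232.37]
top coltop [368.25 232.63]
top colbot [367.09 233.58]
top hubbot [365.92 234.54]
top plateL [365.49 267.97]
top grip [340.23 296.09]
top griptop [340.69 296.75]
top ball [349.95 223.51]
side tip [331.22 194.  ]
side coltop [331.21 196.92]
side colbot [331.18 207.54]
side hubbot [33
[... 503 characters left out ...]
1 128  97  71  67  72
  80  81  85  86  87  85  85  87  87  87  85  85  88  88  87  87  87  86
  86  82  85  95 123 139 146 148 151 153 154 154 154 154 154]
205 [133 137 137 135 126 122 121 119 116 115 112 109  96  73  57  48  48  51
  58  63  68  71  74  75  78  79  80  83  83  83  81  81  81  79  77  72
  72  69  70  76  98 111 114 116 117 117 121 122 125 130 137]
209 [115 115 115 115 115 115 114 114 114 115 114 110 100  82  65  59  54  54
  59  62  64  69  71  74  75  77  78  78  78  78  78  78  78  76  76  71
  69  70  75  91 108 113 114 114 115 117 117 116 116 115 116]
grip [395.48 240.09] [ 16  26 341]
top circles [[368.   234.    34.03]
 [368.   234.    12.45]
 [389.   227.    11.24]]
```

Run:
```python
from h import *
cs,ct=cal('side'),cal('top'); s=cv2.imread('pics/s21.png'); t=cv2.imread('pics/t21.png')
for n,P in(('colbot front',[606,-18.5,114]),('coltop back',[606,-72.5,140]),('hubbot front',[606,-24.5,86]),('plate front top',[606,33.5,86]),('plate front bot',[606,33.5,80])): print(n,proj(cs,P))
p=proj(ct,[606,-45.5,84]); print('plate top exp',p)
g=cv2.medianBlur(t,3).max(2); y=int(p[1]); print(g[y,320:412]); print(g[190:280,int(p[0])])
```

```text
colbot front [327.8  214.12]
coltop back [334.5  190.76]
hubbot front [328.58 223.79]
plate front top [320.98 239.12]
plate front bot [321.01 241.52]
plate top exp [365.83 234.61]
[145 145 145 145 145 145 144 143 139 137 134 127 106 103 103 125 130 130
 130 129 129 130 130 129 129 129 129 128 129 129 129 128 127 123 119 112
 101 101 102 103 103 103 102  99  94  79  77  74  77  66  56  53  57  83
  99 102 104 103 103 102  97  91  90  90  91  90  91  93  93  93  93  92
  92  92  93  94 101 114 115 114 108 106 104 105 105 106 106 106 106 106
 107 107]
[136 136 136 134 133 132 133 135 136 137 137 135 133 126 126 127 129 129
 130 130 128 124 119 116 115 115 113 113 112 113 112 112 111 106 102 101
 101 102 102 103  99  95  88  79  79  80  86  97 102 103 105 105 106 106
 102 100 107 123 127 127 127 126 128 128 128 129 129 129 129 129 129 129
 129 129 129 131 130 130 130 132 141 143 145 145 145 145 142 136 118 107]
```

```bash
python3 -c "
from rig import r
print(r.job_done())"
```

```text
the job is handed in; nothing more can be done
None
```

The job is handed in at about 51 s on the robot's clock: all three balls present are in the barrel, the lid and collar are threaded fully home on the stud, the spoon is standing on its mat again, and nothing I was told to leave alone was knowingly touched (not re-measured at the end).

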